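Refit the pump heads on the sauce rail before service

TASK

Get the sauce rail ready for service: fit every washed pump head of the size that suits the couplers onto a sauce tub of its own - pull the coupler's sleeve down until it stays, push the head's plug fully home so that the sleeve springs back up, and have its spout point over the front of the rail (the robot's side). Put the pump heads that are too small or too large into the open steel pan at the side, and leave the two bottles beside the rail alone.

Things in the scene. Friction and masses are not known exactly. Their poses are not given: they have to be found in the camera images.
- head_a_mid (a point): MEDIUM pump head (may be absent), the size that fits the couplers; 108 mm tall, about 300 g, steel, stands on its plug. From the foot up: plug 38 mm dia, 34 mm long (3 mm foot chamfer, locking groove at 9-21 mm); collar 50 mm dia to 40; body 40 mm dia to 64; black round push knob 30 mm dia, 64-108 mm, to hold it by. Point: on the axis half-way up (54 mm above the foot), z up, spout along its -x.
- head_b_mid (a point): MEDIUM pump head (may be absent), the size that fits the couplers; 108 mm tall, about 300 g, steel, stands on its plug. From the foot up: plug 38 mm dia, 34 mm long (3 mm foot chamfer, locking groove at 9-21 mm); collar 50 mm dia to 40; body 40 mm dia to 64; black round push knob 30 mm dia, 64-108 mm, to hold it by. Point: on the axis half-way up (54 mm above the foot), z up, spout along its -x.
- head_c_mid (a point): MEDIUM pump head (may be absent), the size that fits the couplers; 108 mm tall, about 300 g, steel, stands on its plug. From the foot up: plug 38 mm dia, 34 mm long (3 mm foot chamfer, locking groove at 9-21 mm); collar 50 mm dia to 40; body 40 mm dia to 64; black round push knob 30 mm dia, 64-108 mm, to hold it by. Point: on the axis half-way up (54 mm above the foot), z up, spout along its -x.
- head_d_mid (a point): SMALL look-alike pump head (may be absent), too slack for the couplers: same pattern at 0.8 scale, 86 mm tall, plug 30 mm dia, collar 40, body 32 up to 51 mm, black knob 24 mm dia from 51 to 86 mm, spout reaching 53 mm along its -x, about 220 g. Point: on the axis half-way up (43 mm above the foot).
- head_e_mid (a point): LARGE look-alike pump head (may be absent), too big for the couplers: same pattern at 1.2 scale, 130 mm tall, plug 46 mm dia, collar 60, body 48 up to 77 mm, black knob 36 mm dia from 77 to 130 mm, spout reaching 79 mm along its -x, about 400 g. Point: on the axis half-way up (65 mm above the foot).
- head_a_spout (a point): Outlet end of that medium head's spout, 60 mm from its axis along its -x, 46 mm above its foot. The spout is a 12 mm steel tube, at 40-62 mm height, reaching 66 mm from the axis. At the start the heads stand on a white board 8 mm thick.
- head_b_spout (a point): Outlet end of that medium head's spout, 60 mm from its axis along its -x, 46 mm above its foot. The spout is a 12 mm steel tube, at 40-62 mm height, reaching 66 mm from the axis. At the start the heads stand on a white board 8 mm thick.
- head_c_spout (a point): Outlet end of that medium head's spout, 60 mm from its axis along its -x, 46 mm above its foot. The spout is a 12 mm steel tube, at 40-62 mm height, reaching 66 mm from the axis. At the start the heads stand on a white board 8 mm thick.
- mouth1 (a point): Top centre of the right-hand coupler on the sauce rail, 150 mm above the table; z up, -x to the rail's front (robot's side). Brass tube 50 mm dia, bore 40, standing 60 mm on a tub's lid; couplers 120 mm apart. Plug goes straight down 34 mm till its collar rests on the mouth: medium head's point is then 20 mm above the mouth (up to 3 mm more when let go). Push 10-20 N.
- grip1 (a point): Centre of the right-hand coupler's sleeve: aluminium ring round the tube, 62 mm dia, 30 mm tall, with a 70 mm dia flange along its lowest 5 mm. Sleeve up: 23 mm below the mouth, 37 mm above the lid. Sleeve up: jaws block the bore. Sleeve cocked: plug pushes a spring poppet down; in its last 3 mm jaws snap into its groove and the sleeve jumps up.
- sleeve1 (a joint): Slide of the right-hand coupler's sleeve, m: 0 up (rest), positive pulled down, 0.014 the stop. Spring about 4 N at 0, 8 N at the stop. Pulled past 0.011 and let go, an empty coupler's sleeve stays cocked at 0.008 to 0.010 until a plug is pushed home.
- mouth2 (a point): Top centre of the middle coupler on the sauce rail, 150 mm above the table; z up, -x to the rail's front (robot's side). Brass tube 50 mm dia, bore 40, standing 60 mm on a tub's lid; couplers 120 mm apart. Plug goes straight down 34 mm till its collar rests on the mouth: medium head's point is then 20 mm above the mouth (up to 3 mm more when let go). Push 10-20 N.
- grip2 (a point): Centre of the middle coupler's sleeve: aluminium ring round the tube, 62 mm dia, 30 mm tall, with a 70 mm dia flange along its lowest 5 mm. Sleeve up: 23 mm below the mouth, 37 mm above the lid. Sleeve up: jaws block the bore. Sleeve cocked: plug pushes a spring poppet down; in its last 3 mm jaws snap into its groove and the sleeve jumps up.
- sleeve2 (a joint): Slide of the middle coupler's sleeve, m: 0 up (rest), positive pulled down, 0.014 the stop. Spring about 4 N at 0, 8 N at the stop. Pulled past 0.011 and let go, an empty coupler's sleeve stays cocked at 0.008 to 0.010 until a plug is pushed home.
- mouth3 (a point): Top centre of the left-hand coupler on the sauce rail, 150 mm above the table; z up, -x to the rail's front (robot's side). Brass tube 50 mm dia, bore 40, standing 60 mm on a tub's lid; couplers 120 mm apart. Plug goes straight down 34 mm till its collar rests on the mouth: medium head's point is then 20 mm above the mouth (up to 3 mm more when let go). Push 10-20 N.
- grip3 (a point): Centre of the left-hand coupler's sleeve: aluminium ring round the tube, 62 mm dia, 30 mm tall, with a 70 mm dia flange along its lowest 5 mm. Sleeve up: 23 mm below the mouth, 37 mm above the lid. Sleeve up: jaws block the bore. Sleeve cocked: plug pushes a spring poppet down; in its last 3 mm jaws snap into its groove and the sleeve jumps up.
- sleeve3 (a joint): Slide of the left-hand coupler's sleeve, m: 0 up (rest), positive pulled down, 0.014 the stop. Spring about 4 N at 0, 8 N at the stop. Pulled past 0.011 and let go, an empty coupler's sleeve stays cocked at 0.008 to 0.010 until a plug is pushed home.
- pan: Loose steel pan for spare heads: open box 265 mm (its x) by 165 mm (its y), 65 mm high, walls and floor 4 mm, about 0.8 kg. Origin: centre of its underside. It stands on the left or the right of the board.
- pan_floor (a point): Centre of the pan's inner floor, 4 mm above the surface it stands on; axes as the pan's.
- oil: Bystander: the green oil bottle (64 mm dia, 250 mm tall), standing loose beyond an end of the rail; leave it where it is. Origin at the centre of its underside.
- vinegar: Bystander: the amber vinegar bottle (60 mm dia, 220 mm tall), standing loose beyond an end of the rail; leave it where it is. Origin at the centre of its underside.

How it is judged:
By the outcome, as a careful person would: the job done as asked, in the order asked, and still so for the second after the job is handed in, with the robot touching nothing.
Of head_a, head_b, head_c only 2 to 3 are there at a start; the rules pass over those that are not, and their reading is None.
Of head_d, head_e only 1 to 2 are there at a start; the rules pass over those that are not, and their reading is None.
At some moment in a run one of pan may be knocked a few centimetres aside while the robot is not near it.
It also fails if it takes over 210 s, if anything falls off the work surface, if the arm or the gripper's body presses on something with over 40 N, if the wrist force passes 120 N, or if a joint passes its speed limit or range.

ROBOT

A 6-joint arm with a two-finger parallel gripper is mounted at the origin on the work surface. World frame = base frame: x ahead of the robot, y to its left, z up, the work surface at z = 0. Lengths are in m, angles in rad, forces in N, time in s.
With the tool pointing down it reaches from about 0.275 to 0.975 m from the base axis. Payload 8.4 kg.
Tool frame: the origin (TCP) lies between the finger pads; the fingertips stand 8 mm ahead of it and the grasp point (between the pads) lies 11 mm behind it; x points along the fingers, y is the direction in which the jaws open and shut, and the axes are right-handed (so a half turn about x gives the same grasp; the last joint's range is limited). The gripper opens to 92 mm and grips with 3 to 60 N. Pads are 20 mm wide; open, the fingers measure 128 mm over their backs; the gripper's body (75 mm by 189 mm) begins 69 mm behind the grasp point.
Start: joints at [-1.297, 0.353, 1.633, -0, 1.155, -0.002], TCP at [0.17, -0.601, 0.223] pointing down, gripper open.
Joint ranges: [-2.63, 2.63], [-0.92, 2.1], [0.06, 2.66], [-1.3, 4.44], [0, 2.69], [-3.02, 3.02]. Speed limits (rad/s): [2.22, 2.22, 2.79, 3.14, 3.14, 3.14].

INTERFACE

Orientations are given as a unit quaternion [x, y, z, w].
In Python, from plant import ctrl gives the robot as it stands.
- The arm moves only by the shell command python3 -m jog 'ROWS' [OPENING] [FORCE]. ROWS is text: rows parted by semicolons, each of 6 numbers parted by spaces: the shift along the tool's x, y, z in cm, then the turn, a rotation vector about the tool's x, y, z in rad. In form: dx dy dz wx wy wz; .... A call has 1 to 5 rows; each row shifts and turns the pose as measured when the row begins, along the tool's axes as they then stand; what a row does not reach is not made up. A row lasts 1/12 s, in which the tool goes at most 41.7 mm and 7.16 degrees, less where a joint would pass 70% of its speed; a pose out of reach is approached as far as the arm can. A call is refused whole if a number of a shift passes 4.17 or a number of a turn 0.125, either way. A call with a gripper value outside its range is refused whole. OPENING is the closure, from -1 (fully open) to 1 (shut), so that 0 is half open, set as the call begins (- or left out, the last holds). The fingers move at their own pace and stop on an object; FORCE is the grip in N (left out, the last holds). Time passes only in rows, so rows that do not move let the fingers close. It gives the time, the measured TCP pose, the force and the opening at its end, in the units of the state.
- ctrl.sense(): the state, without advancing time (a new reading comes with each control period).
- ctrl.grab_frame(name): name is "side" or "top" or "wrist"; returns a dict with "frame" (480x640x3 uint8, red, green, blue), "fx", "fy", "cx", "cy" (pixels), "origin" and "attitude" of the camera in the world; the wrist camera has in their place "tool_from_camera" (4x4, takes a point from camera to tool coordinates, whose origin is the TCP and whose axes are the tool frame's). Camera axes: x right, y down, z forward; pixel columns grow to the right and rows downward; lengths in m; the calibration is good to about 2 mm. A picture is of the moment at which its call begins: read the wrist's pose just before it. There is no depth.
- ctrl.close_job(): hands the job in, once; it reports no verdict.
Trained networks look in a picture, given as the dict that the camera call returned (one of the last four; its "shot" number tells which), for a name from the list of things; names that differ only in an ending like _2 or _b are one class to them, and where a whole thing is asked for, a point or a joint stands for the part that bears it (a point fixed in the world has none). Each returns a list of dicts, best first, with "confidence" (0 to 1); they miss things now and then, are a little off and sometimes report something else, mostly with a low value. They report only what shows in the picture. A call takes as long as a camera call.
- ctrl.find_in(name, picture): "rect" ([left, top, right, bottom] in pixels, round what is visible of it).
- ctrl.masks_of(name, picture): "pixels" (480x640 bool, what is visible of it) and "rect" ([left, top, right, bottom] in pixels, round what is visible of it).
The state is a dict: "time_s": time; "joint_pos": joint angles; "dq": joint speeds; "effort": joint torques, N m; "ee_pos": TCP position; "ee_rot": TCP orientation; "contact_force": force on the tool from outside, world axes, zero at the start; "ft_torque": the same for the moment, N m; "opening": finger opening in m.
Only numpy, scipy, OpenCV 4.12 (cv2) and the standard library are available. Lean on these libraries where they do the work, as an engineer would, in place of code of your own. Each camera call takes 0.05 s, during which the arm holds its last target.

## Working session

There is one attempt and no reset: what is moved stays moved. The work goes in short steps, Python scripts to look and compute and a shell command to move; the robot and the scene stay as the last step left them, time stands still between calls to the robot, and variables do not carry over. Pictures are saved under pics/ and viewed, and the job is handed in when it is done.

```bash
ls -la; mkdir -p pics; cat > h.py <<'E'
import numpy as np, cv2
from plant import ctrl
from scipy.spatial.transform import Rotation as R
def cam(p):
    if "origin" in p:
        a=np.array(p["attitude"],float)
        Rm=R.from_quat(a).as_matrix() if a.size==4 else a.reshape(3,3)
        return np.array(p["origin"],float),Rm
    T=np.array(p["tool_from_camera"]);s=p["_s"]
    Rt=R.from_quat(s["ee_rot"]).as_matrix()
    return Rt@T[:3,3]+np.array(s["ee_pos"]),Rt@T[:3,:3]
def shot(name,fn=None):
    s=ctrl.sense();p=ctrl.grab_frame(name);p["_s"]=s
    if fn: cv2.imwrite("pics/"+fn,p["frame"][:,:,::-1])
    return p
def ray(p,u,v,z):
    o,Rm=cam(p);d=Rm@np.array([(u-p["cx"])/p["fx"],(v-p["cy"])/p["fy"],1.])
    return o+d*(z-o[2])/d[2]
def proj(p,X):
    o,Rm=cam(p);c=Rm.T@(np.array(X)-o);return np.array([p["fx"]*c[0]/c[2]+p["cx"],p["fy"]*c[1]/c[2]+p["cy"]])
E
python3 - <<'E'
from h import *
s=ctrl.sense();print(s)
for n in("side","top","wrist"):
    p=shot(n,n+"0.png");print(n,{k:v for k,v in p.items() if k not in("frame","_s")});print(cam(p))
    for t in ("head_a_mid","head_d_mid","head_e_mid","pan","oil","vinegar","mouth1","sleeve1"):
        try:print(t,[(round(d["confidence"],2),np.round(d["rect"]).astype(int).tolist()) for d in ctrl.find_in(t,p)][:5])
        except Exception as e:print(t,e)
E
```

```text
total 12
drwxr-xr-x  3 agent agent 4096 Dec  6 15:31 .
drwxr-xr-x 23 root  root  4096 Dec  6 15:31 ..
drwxr-xr-x  2 agent agent 4096 Dec  6 15:31 pics
{'time_s': 0.0, 'joint_pos': array([-1.29737148e+00,  3.53633370e-01,  1.63411447e+00, -7.23347820e-06,
        1.15520039e+00, -2.40724429e-03]), 'dq': array([-0.00137529,  0.00075182, -0.00117483,  0.00041156, -0.00193974,
        0.00086744]), 'effort': array([-4.16435432e-03, -5.93849766e+01, -3.34221303e+01,  6.93558273e-02,
        2.35972280e-02, -9.43485657e-05]), 'ee_pos': array([ 0.17008231, -0.6009184 ,  0.22188133]), 'ee_rot': array([-0.70032519, -0.09768807,  0.70045931, -0.09673895]), 'contact_force': array([ 0.08121953, -0.52713263, -0.3265123 ]), 'ft_torque': array([-0.02636408, -0.05530385, -0.03833376]), 'opening': 0.09156485702082785}
side {'fx': 504.2881693218837, 'fy': 504.2881693218837, 'cx': 314.21378791521465, 'cy': 242.56789518259458, 'origin': array([-0.01249413,  0.76604647,  0.82098851]), 'attitude': array([-0.27760395,  0.85151377, -0.42192615,  0.14084982]), 'shot': 1}
(array([-0.01249413,  0.76604647,  0.
[... 1651 characters left out ...]
a': array([[-4.37916096e-04, -2.91403832e-01,  9.56600029e-01,
        -1.61748917e-01],
       [ 9.99999853e-01, -4.32746416e-04,  3.25958665e-04,
         6.75232712e-04],
       [ 3.18979630e-04,  9.56600031e-01,  2.91403979e-01,
        -8.16339183e-02],
       [ 0.00000000e+00,  0.00000000e+00,  0.00000000e+00,
         1.00000000e+00]]), 'shot': 3}
(array([ 0.24892687, -0.57979928,  0.38434856]), array([[ 2.71977216e-01, -9.20585381e-01, -2.80269426e-01],
       [-9.62303587e-01, -2.60050800e-01, -7.96579415e-02],
       [ 4.47648012e-04,  2.91369419e-01, -9.56610507e-01]]))
head_a_mid []
head_d_mid []
head_e_mid []
pan [(0.59, [251, 0, 290, 10])]
oil []
vinegar []
mouth1 []
sleeve1 []
```

View pics/top0.png

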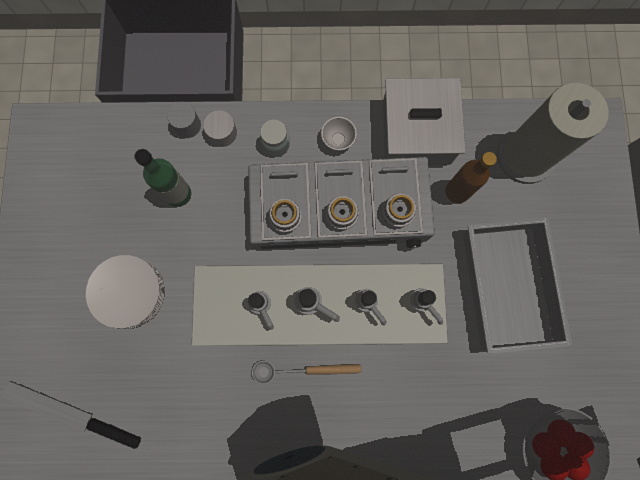

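View pics/side0.png

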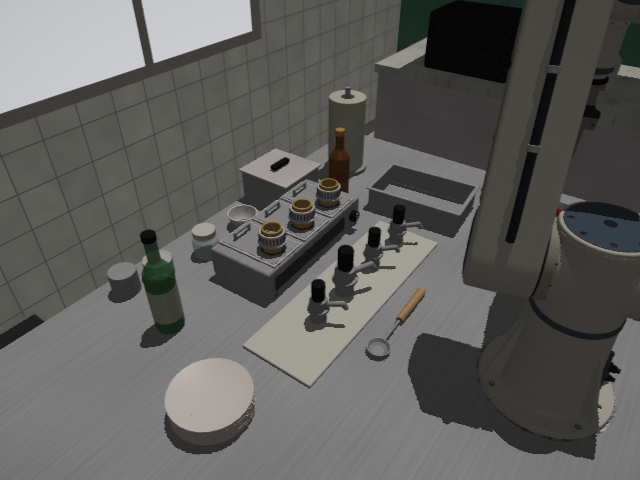

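The top picture shows four heads on the board, knobs at about (257,300), (307,299, the largest), (369,298) and (427,297). The three couplers are at (284,215), (342,211) and (400,208). The pan is to the right at (518,285), and the bottles are at (165,180) and (470,180). Next I measure the positions.

```bash
python3 - <<'E'
from h import *
p=shot("top");q=shot("side")
f=p["frame"]
a=cv2.resize(f[190:350,240:460],None,fx=3.6,fy=3.6,interpolation=cv2.INTER_CUBIC);cv2.imwrite("pics/top_c.png",a[:,:,::-1])
a=cv2.resize(q["frame"][170:330,205:435],None,fx=3.4,fy=3.4,interpolation=cv2.INTER_CUBIC);cv2.imwrite("pics/side_c.png",a[:,:,::-1])
# black knob blobs
for pp,roi in((p,(225,280,460,330)),(q,(300,190,440,330))):
    g=pp["frame"].max(axis=2); m=np.zeros_like(g);x0,y0,x1,y1=roi
    m[y0:y1,x0:x1]=(g[y0:y1,x0:x1]<45)
    n,l,st,c=cv2.connectedComponentsWithStats(m)
    for i in range(1,n):
        if st[i,4]>40: print(st[i].tolist(),c[i].round(1), ray(pp,*c[i],0.1).round(3))
# couplers guesses: mouth z .15
for u,v in((284,214),(342,210),(400,207)): print(ray(p,u,v,.15).round(4))
for n in("pan","oil","vinegar"):
    for pp in(p,q):
        for d in ctrl.masks_of(n,pp)[:1]:
            m=d["pixels"].astype(np.uint8);r=cv2.minAreaRect(cv2.findNonZero(m));print(n,d["confidence"],r)
            if n=="pan": print([ray(pp,*c,.065).round(3).tolist() for c in cv2.boxPoints(r)])
            else: 
                x=d["rect"];print(ray(pp,(x[0]+x[2])/2,x[3]-8,0))
E
```

```text
[299, 289, 17, 18, 131] [306.  297.2] [0.457 0.028 0.1  ]
[361, 291, 15, 15, 77] [366.3 297.8] [ 0.455 -0.096  0.1  ]
[418, 291, 17, 14, 130] [425.4 297.5] [ 0.454 -0.219  0.1  ]
[249, 293, 15, 15, 94] [255.5 299.9] [0.452 0.133 0.1  ]
[317, 200, 23, 9, 66] [326.8 204.9] [ 0.623 -0.149  0.1  ]
[392, 204, 14, 21, 238] [398.3 213.7] [ 0.451 -0.222  0.1  ]
[348, 210, 11, 13, 99] [352.5 215.8] [ 0.541 -0.146  0.1  ]
[300, 216, 46, 54, 641] [321.7 242.4] [ 0.539 -0.009  0.1  ]
[300, 222, 14, 9, 44] [307.3 227.1] [ 0.604 -0.039  0.1  ]
[368, 227, 12, 21, 221] [373.6 237.1] [ 0.451 -0.099  0.1  ]
[337, 245, 16, 27, 375] [344.9 258.3] [0.462 0.009 0.1  ]
[311, 279, 14, 24, 272] [317.5 290.9] [0.448 0.133 0.1  ]
[0.622  0.0713 0.15  ]
[ 0.6294 -0.0468  0.15  ]
[ 0.6347 -0.1652  0.15  ]
pan 0.88 ((515.9801025390625, 285.1451721191406), (134.68380737304688, 90.94722747802734), 80.88213348388672)
[[0.614, -0.312, 0.065], [0.644, -0.512, 0.065], [0.356, -0.529, 0.065], [0.328, -0.338, 0.065]]
pan 0.76 ((420.8270568847656, 194.56216430664062), (107.34134674072266, 53.22954559326172), 17.10272979736328)
[[0.578, -0.253, 0.065], [0.698, -0.539, 0.065], [0.354, -0.542, 0.065], [0.291, -0.279, 0.065]]
oil 0.8 ((161.25001525878906, 176.75001525878906), (70.71067810058594, 28.991374969482422), 45.0)
[0.70279634 0.36302475 0.        ]
oil 0.69 ((159.91839599609375, 281.3899230957031), (107.39617156982422, 33.44041442871094), 75.25643920898438)
[0.72523525 0.33975168 0.        ]
vinegar 0.48 ((340.27264404296875, 205.770751953125), (90.78379821777344, 183.95664978027344), 87.51044464111328)
[ 0.59078306 -0.05263411  0.        ]
vinegar 0.66 ((338.5, 160.5), (63.0, 19.0), 90.0)
[ 0.74272462 -0.39016298  0.        ]
```

View pics/top_c.png

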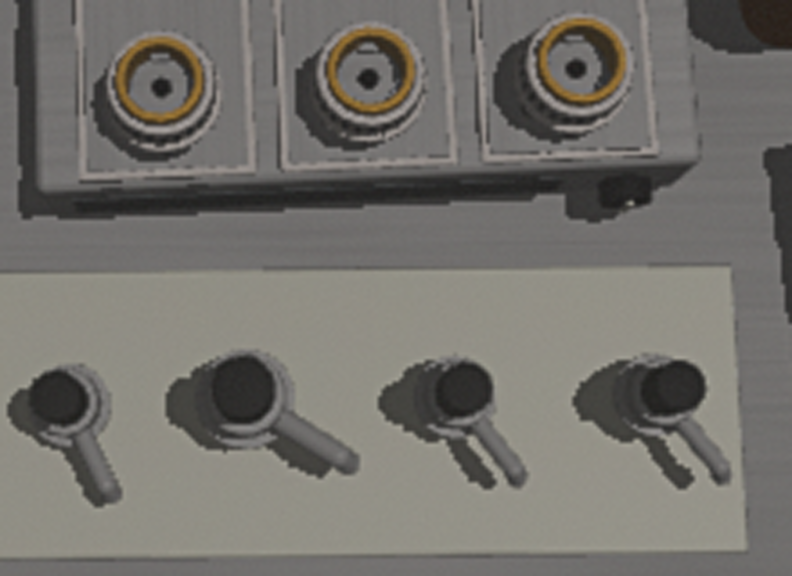

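View pics/side_c.png

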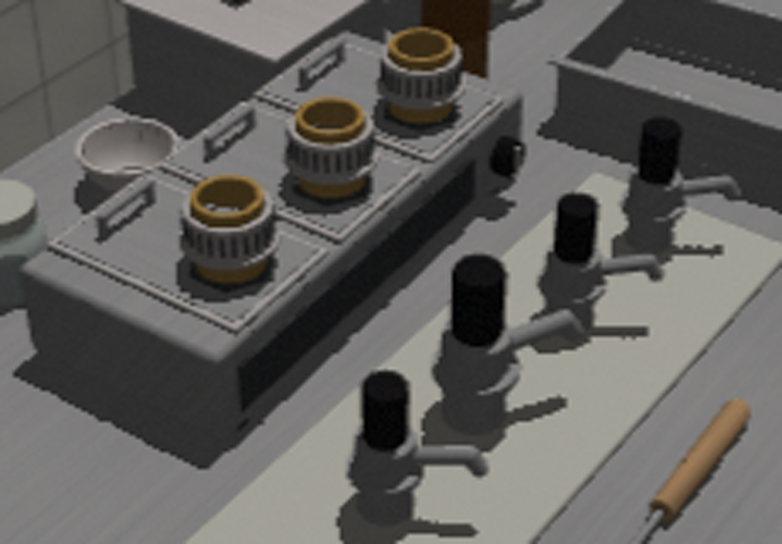

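```bash
cat >> h.py <<'E'
def tri(*obs):
    A=np.zeros((3,3));b=np.zeros(3)
    for p,u,v in obs:
        o,Rm=cam(p);d=Rm@np.array([(u-p["cx"])/p["fx"],(v-p["cy"])/p["fy"],1.]);d/=np.linalg.norm(d)
        P=np.eye(3)-np.outer(d,d);A+=P;b+=P@o
    X=np.linalg.solve(A,b);return X,[ (proj(p,X)-[u,v]).round(1).tolist() for p,u,v in obs]
E
python3 - <<'E'
from h import *
p=shot("top");q=shot("side")
for n,t,s in(("L",(58,396),(386,380)),("big",(244,389),(478,265)),("3",(464,389),(578,201)),("4",(675,387),(662,125)),
  ("m3",(160,78),(229,200)),("m2",(371,69),(330,120)),("m1",(581,58),(421,48)),
  ("spL",(108,494),(477,465)),("spB",(346,460),(572,325)),("sp3",(514,476),(654,267)),("sp4",(722,474),(735,188))):
    X,e=tri((p,240+t[0]/3.6,190+t[1]/3.6),(q,205+s[0]/3.4,170+s[1]/3.4))
    print(n,X.round(4),e)
E
```

```text
L [0.4498 0.1287 0.1216] [[0.2, 0.3], [-0.3, -0.1]]
big [0.4515 0.024  0.1439] [[0.0, 0.0], [-0.0, -0.0]]
3 [ 0.4509 -0.1     0.123 ] [[0.3, 0.6], [-0.6, -0.1]]
4 [ 0.4504 -0.2188  0.1234] [[0.5, 0.9], [-0.8, -0.1]]
m3 [0.6251 0.0693 0.1496] [[0.6, 0.9], [-0.9, -0.2]]
m2 [ 0.6299 -0.0499  0.1489] [[0.4, 0.7], [-0.7, -0.1]]
m1 [ 0.6344 -0.1692  0.1499] [[0.6, 1.0], [-0.9, -0.2]]
spL [0.3964 0.1055 0.0615] [[0.2, 0.4], [-0.4, -0.1]]
spB [ 0.4137 -0.0354  0.0724] [[0.4, 0.8], [-0.8, -0.1]]
sp3 [ 0.404  -0.1345  0.0642] [[0.4, 0.7], [-0.7, -0.1]]
sp4 [ 0.403  -0.258   0.0634] [[0.7, 1.2], [-1.1, -0.0]]
```

The three smaller heads measure as medium (tops at about 0.116-0.123 m) and the fourth is large. All three couplers get used and the large head goes in the pan. I'm adding a helper that gives the distance to a target in tool axes.

```bash
cat > to.py <<'E'
import sys
from h import *
# usage: to.py x y z jawyaw_deg(direction of tool y in world, mod 180)
s=ctrl.sense();Rm=R.from_quat(s["ee_rot"]).as_matrix()
print("t %.2f"%s["time_s"],"pos",s["ee_pos"].round(4),"F",s["contact_force"].round(1),"op %.4f"%s["opening"],"j",s["joint_pos"].round(2))
y=Rm[:,1];yaw=np.degrees(np.arctan2(y[1],y[0]));print("yaw %.1f"%yaw,"toolx",Rm[:,0].round(3))
if len(sys.argv)>3:
    t=np.array(list(map(float,sys.argv[1:4])));d=Rm.T@(t-s["ee_pos"])*100
    if len(sys.argv)>4:
        a=float(sys.argv[4])
        if len(sys.argv)==5:
            a=yaw+((a-yaw+90)%180-90)
        else:
            a=yaw+((a-yaw+180)%360-180)
        a=np.radians(a);Y=np.array([np.cos(a),np.sin(a),0]);X=np.array([0,0,-1.]);G=np.stack([X,Y,np.cross(X,Y)],1)
        print("delta cm",d.round(2),"rot",R.from_matrix(Rm.T@G).as_rotvec().round(3),"delta after rot",(G.T@(t-s["ee_pos"])*100).round(2))
    else: print("delta cm",d.round(2))
E
python3 to.py 0.6345 -0.169 0.30 90
```

```text
t 1.85 pos [ 0.1702 -0.6014  0.2226] F [ 0.7 -0.1 -0.5] op 0.0919 j [-1.3   0.35  1.63  0.    1.16 -0.  ]
yaw -74.2 toolx [-0.  0. -1.]
delta cm [ -7.74 -28.96 -56.45] rot [ 0.276 -0.     0.   ] delta after rot [ -7.74 -43.24 -46.43]
```

```bash
python3 -m jog '-1.6 0 0 0.125 0 0;-1.6 0 0 0.125 0 0;-1.6 0 0 0.125 0 0;-1.6 0 0 0.125 0 0;-1.6 0 0 0.125 0 0' -1 30;  python3 -m jog '0 0 0 0.125 0 0;0 0 0 0.125 0 0;0 0 0 0.125 0 0;0 0 0 0.125 0 0;0 0 0 0.125 0 0'; python3 to.py 0.6345 -0.169 0.30 2.2
```

```text
time_s: 2.27
ee_pos: [0.1695, -0.5989, 0.3008]
ee_rot: [-0.695, 0.121, 0.697, 0.127]
contact_force: [-0.8, 0.3, 0.2]
opening: 0.0918
time_s: 2.68
ee_pos: [0.1701, -0.601, 0.3066]
ee_rot: [-0.624, 0.332, 0.624, 0.332]
contact_force: [0.4, -0.2, -0.4]
opening: 0.0918
t 2.68 pos [ 0.1701 -0.601   0.3066] F [ 0.4 -0.2 -0.4] op 0.0918 j [-1.3   0.29  1.54  0.    1.32  1.25]
yaw -146.0 toolx [-0.     0.001 -1.   ]
delta cm [  0.69 -62.65   9.9 ] rot [0.554 0.001 0.   ] delta after rot [  0.66 -48.06  41.39]
```

```bash
for i in 1 2; do :; done; python3 -m jog '0 0 0 -0.125 0 0;0 0 0 -0.125 0 0;0 0 0 -0.125 0 0;0 0 0 -0.125 0 0;0 0 0 -0.125 0 0'; python3 -m jog '0 0 0 -0.125 0 0;0 0 0 -0.125 0 0;0 0 0 -0.125 0 0;0 0 0 -0.125 0 0;0 0 0 -0.125 0 0';  python3 -m jog '0 0 0 -0.125 0 0;0 0 0 -0.125 0 0;0 0 0 -0.125 0 0;0 0 0 -0.125 0 0;0 0 0 -0.125 0 0'; python3 -m jog '0 0 0 -0.125 0 0;0 0 0 -0.125 0 0;0 0 0 -0.125 0 0;0 0 0 -0.125 0 0;0 0 0 -0.125 0 0'|tail -1; python3 to.py 0.6345 -0.169 0.30 2.2 x
```

```text
time_s: 3.1
ee_pos: [0.1701, -0.601, 0.3068]
ee_rot: [-0.695, 0.13, 0.695, 0.13]
contact_force: [0.2, -0.4, -0.7]
opening: 0.0919
time_s: 3.52
ee_pos: [0.17, -0.6008, 0.3068]
ee_rot: [-0.701, -0.09, 0.701, -0.09]
contact_force: [0.3, 0.1, -0.2]
opening: 0.0921
time_s: 3.93
ee_pos: [0.17, -0.6006, 0.3067]
ee_rot: [0.64, 0.301, -0.64, 0.301]
contact_force: [0.4, 0.9, 0.5]
opening: 0.092
opening: 0.0921
t 4.35 pos [ 0.17   -0.6005  0.3066] F [-0.2 -0.1 -0.5] op 0.0921 j [-1.3   0.29  1.54  0.    1.32 -1.23]
yaw -3.8 toolx [-0.     0.001 -1.   ]
delta cm [  0.7   43.51 -46.11] rot [-0.104 -0.001  0.   ] delta after rot [  0.66  48.07 -41.33]
```

```bash
python3 -m jog '0 0 0 -0.104 0 0;0 3 -2.6 0 0 0;0 3 -2.6 0 0 0;0 3 -2.6 0 0 0;0 3 -2.6 0 0 0'|head -2; python3 -m jog '0 3 -2.6 0 0 0;0 3 -2.6 0 0 0;0 3 -2.6 0 0 0;0 3 -2.6 0 0 0;0 3 -2.6 0 0 0'|head -2;python3 -m jog '0 3 -2.6 0 0 0;0 3 -2.6 0 0 0;0 3 -2.6 0 0 0;0 3 -2.6 0 0 0;0 3 -2.6 0 0 0'|head -2; python3 to.py 0.6345 -0.169 0.26 2.2 x
```

```text
time_s: 4.77
ee_pos: [0.2825, -0.4921, 0.3056]
time_s: 5.18
ee_pos: [0.4316, -0.3481, 0.306]
time_s: 5.6
ee_pos: [0.5816, -0.2033, 0.3069]
t 5.60 pos [ 0.5816 -0.2033  0.3069] F [ 0.7 -1.2 -0.7] op 0.0920 j [-0.34  0.27  1.56 -0.    1.31 -0.38]
yaw 2.5 toolx [ 0.002 -0.004 -1.   ]
delta cm [ 4.68  5.42 -3.22] rot [ 0.005  0.004 -0.002] delta after rot [ 4.69  5.41 -3.23]
```

```bash
python3 -m jog '2 2.5 -1.5 0 0 0;2.2 2.6 -1.5 0 0 0;0.3 0.2 -0.2 0 0 0;0 0 0 0 0 0'|head -2; python3 to.py 0.6345 -0.169 0.26 2.2 x; python3 - <<'E'
from h import *
p=shot("wrist","w1.png")
for n in("mouth1","sleeve1"):
  for d in ctrl.masks_of(n,p)[:3]: print(n,d["confidence"],np.round(d["rect"]))
for X in((.6345,-.169,.15),(.6295,-.05,.15),(.625,.069,.15)): print(proj(p,X))
E
```

```text
time_s: 5.93
ee_pos: [0.6415, -0.1602, 0.2612]
t 5.93 pos [ 0.6415 -0.1602  0.2612] F [ 0.5 -0.8  0.6] op 0.0921 j [-0.25  0.37  1.52 -0.    1.25 -0.3 ]
yaw 2.9 toolx [ 0.007 -0.004 -1.   ]
delta cm [ 0.12 -0.75  0.84] rot [ 0.013  0.004 -0.007] delta after rot [ 0.12 -0.73  0.85]
mouth1 0.59 [243.   0. 455. 298.]
sleeve1 0.72 [266.  54. 346. 145.]
sleeve1 0.62 [269. 205. 340. 276.]
[302.15613678 246.35403051]
[302.35031823  95.82873943]
[ 303.38101891 -103.53608057]
```

View pics/w1.png

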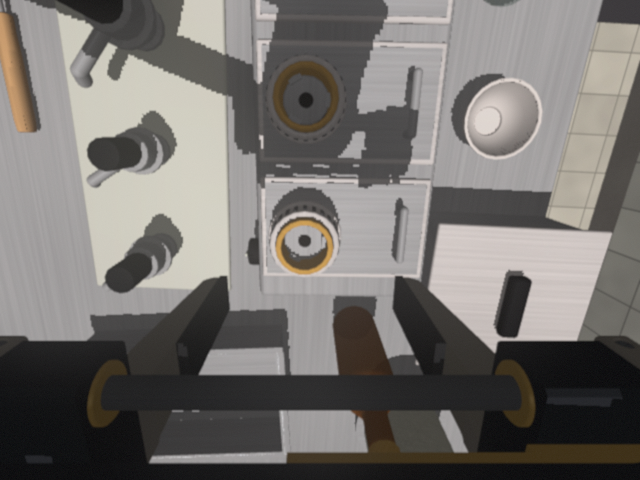

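The wrist picture shows mouth1's brass ring at about (305,247) and the middle one at (306,97), with the fingertips at (228,278) and (395,278). I'll refine this by fitting ellipses to the brass.

```bash
cat >> h.py <<'E'
def rings(p,z=0.15):
    f=p["frame"].astype(int);hsv=cv2.cvtColor(p["frame"],cv2.COLOR_RGB2HSV)
    m=((hsv[:,:,0]>10)&(hsv[:,:,0]<30)&(hsv[:,:,1]>110)&(hsv[:,:,2]>45)).astype(np.uint8)
    out=[]
    for X0 in((.6345,-.169,z),(.6295,-.05,z),(.625,.069,z)):
        c=proj(p,X0)
        if not(20<c[0]<620 and 20<c[1]<460): out.append(None);continue
        # fit: model circle r=25 outer / 20 inner edges at height z; search centre maximizing mask annulus agreement
        from scipy.optimize import minimize
        o,_=cam(p);sm=cv2.GaussianBlur(m.astype(np.float32),(0,0),0.8)
        th=np.linspace(0,2*np.pi,90,endpoint=False)
        def val(c,r): 
            P=np.array([proj(p,(c[0]+r*np.cos(t),c[1]+r*np.sin(t),z)) for t in th]).astype(np.float32)
            return cv2.remap(sm,P[None,:,0],P[None,:,1],cv2.INTER_LINEAR).mean()
        def cost(c): return -(val(c,.0225)*2-val(c,.0275)-0.3*val(c,.017))
        best=min(((cost((X0[0]+a,X0[1]+b)),X0[0]+a,X0[1]+b) for a in np.arange(-.009,.0091,.003) for b in np.arange(-.009,.0091,.003)))
        r=minimize(cost,best[1:],method="Nelder-Mead",options=dict(initial_simplex=[best[1:],(best[1]+.002,best[2]),(best[1],best[2]+.002)],xatol=1e-4))
        out.append((r.x.round(4).tolist(),round(r.fun,2)))
    return out
E
python3 - <<'E'
from h import *
for n in("top","side","wrist"): print(n,rings(shot(n)))
E
python3 to.py
```

```text
top [([0.6255, -0.178], np.float64(-0.0)), ([0.6307, -0.0477], np.float64(-1.4)), ([0.6263, 0.0715], np.float64(-1.56))]
side [([0.6342, -0.172], np.float64(-1.0)), ([0.628, -0.0483], np.float64(-1.12)), ([0.6252, 0.0695], np.float64(-1.16))]
wrist [([0.636, -0.1693], np.float64(-1.98)), ([0.6318, -0.051], np.float64(-1.92)), None]
t 6.23 pos [ 0.6407 -0.1627  0.2637] F [ 0.9  0.4 -0.1] op 0.0921 j [-0.25  0.37  1.52 -0.    1.25 -0.3 ]
yaw 2.7 toolx [ 0.01  -0.005 -1.   ]
```

```bash
python3 -m jog '0 0 0 0 0 0;0 0 0 0 0 0'; python3 to.py 0.636 -0.1693 0.19 2.2 x;  python3 -m jog '0 0 0 0 0 0;0 0 0 0 0 0'|sed -n 2,3p; python3 to.py 0.636 -0.1693 0.19 2.2 x
```

```text
time_s: 6.4
ee_pos: [0.64, -0.1644, 0.2654]
ee_rot: [0.49, 0.507, -0.487, 0.515]
contact_force: [-0.2, 0.1, -0.7]
opening: 0.092
t 6.40 pos [ 0.64   -0.1644  0.2654] F [-0.2  0.1 -0.7] op 0.0920 j [-0.25  0.37  1.52 -0.    1.25 -0.3 ]
yaw 2.6 toolx [ 0.012 -0.005 -1.   ]
delta cm [ 7.54 -0.51  0.43] rot [ 0.007  0.006 -0.011] delta after rot [ 7.54 -0.42  0.47]
ee_pos: [0.6397, -0.1654, 0.2665]
ee_rot: [0.491, 0.506, -0.487, 0.516]
t 6.57 pos [ 0.6397 -0.1654  0.2665] F [ 0.2 -0.1 -0.1] op 0.0920 j [-0.25  0.37  1.52 -0.    1.25 -0.3 ]
yaw 2.5 toolx [ 0.013 -0.006 -1.   ]
delta cm [ 7.65 -0.48  0.33] rot [ 0.005  0.006 -0.013] delta after rot [ 7.65 -0.38  0.38]
```

```bash
python3 -m jog '2 -0.15 0.15 0 0.006 -0.013;2 -0.1 0.15 0 0 0;2 -0.1 0.1 0 0 0;1 0 0 0 0 0;0 0 0 0 0 0'|sed -n 1,2p; python3 to.py 0.636 -0.1693 0.19 2.2 x;python3 - <<'E'
from h import *
print(rings(shot("wrist","w2.png")))
E
```

```text
time_s: 6.98
ee_pos: [0.6365, -0.1708, 0.1925]
t 6.98 pos [ 0.6365 -0.1708  0.1925] F [-0.5  0.4 -0.8] op 0.0916 j [-0.26  0.43  1.58 -0.    1.12 -0.31]
yaw 2.5 toolx [ 0. -0. -1.]
delta cm [ 0.25 -0.05 -0.15] rot [ 0.005  0.    -0.   ] delta after rot [ 0.25 -0.05 -0.15]
[([0.6364, -0.1696], np.float64(-1.7)), ([0.632, -0.0519], np.float64(-1.9)), None]
```

View pics/w2.png

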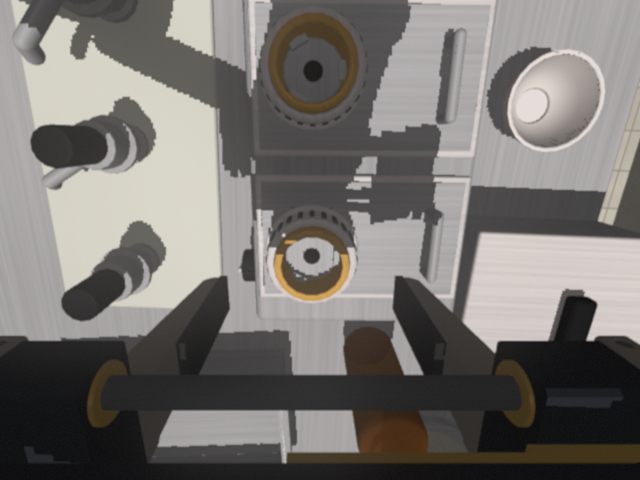

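The ring is centred between the fingers at about (312,265), and both fits agree at (0.636,-0.170). I'm going down to the flange and gripping.

```bash
python3 -m jog '1.8 0 -0.1 0 0 0;1.8 0 -0.05 0 0 0;1.8 0 0 0 0 0;0.9 0 0 0 0 0;0 0 0 0 0 0'; python3 to.py 0.6364 -0.1696 0.128 2.2 x
```

```text
time_s: 7.45
ee_pos: [0.64, -0.1699, 0.1323]
ee_rot: [0.49, 0.509, -0.488, 0.513]
contact_force: [-1.0, -1.0, -1.0]
opening: 0.0918
t 7.45 pos [ 0.64   -0.1699  0.1323] F [-1. -1. -1.] op 0.0918 j [-0.26  0.5   1.63  0.    1.01 -0.31]
yaw 2.5 toolx [ 0.006 -0.002 -1.   ]
delta cm [ 0.43 -0.36 -0.05] rot [ 0.005  0.002 -0.006] delta after rot [ 0.43 -0.35 -0.04]
```

```bash
python3 -m jog '0.4 -0.35 0 0 0 -0.006;0 0 0 0 0 0' 0.1 10; python3 to.py 0.6364 -0.1696 0.128 2.2 x;  python3 -m jog '0 0 0 0 0 0;0 0 0 0 0 0;0 0 0 0 0 0' 1 10; python3 to.py 0.6364 -0.1696 0.128 2.2 x
```

```text
time_s: 7.62
ee_pos: [0.637, -0.1702, 0.1294]
ee_rot: [0.489, 0.51, -0.489, 0.511]
contact_force: [-0.5, 0.3, -0.3]
opening: 0.0805
t 7.62 pos [ 0.637  -0.1702  0.1294] F [-0.5  0.3 -0.3] op 0.0805 j [-0.26  0.5   1.63 -0.    1.01 -0.3 ]
yaw 2.5 toolx [ 0.001 -0.002 -1.   ]
delta cm [ 0.14 -0.05 -0.06] rot [ 0.005  0.002 -0.   ] delta after rot [ 0.14 -0.05 -0.06]
time_s: 7.87
ee_pos: [0.6373, -0.1706, 0.1318]
ee_rot: [0.489, 0.51, -0.489, 0.512]
contact_force: [-13.9, -2.4, -0.3]
opening: 0.0608
t 7.87 pos [ 0.6373 -0.1706  0.1318] F [-13.9  -2.4  -0.3] op 0.0608 j [-0.26  0.5   1.63 -0.    1.01 -0.3 ]
yaw 2.5 toolx [ 0.002 -0.003 -1.   ]
delta cm [ 0.38 -0.09 -0.1 ] rot [ 0.005  0.003 -0.002] delta after rot [ 0.38 -0.09 -0.1 ]
```

```bash
python3 -m jog '0 -0.1 0 0 0 0;0.3 -0.05 0 0 0 0;0.4 0 0 0 0 0;0.3 0 0 0 0 0' 1 25; python3 to.py 0.6364 -0.1696 0.112 2.2 x
```

```text
time_s: 8.2
ee_pos: [0.637, -0.1706, 0.1243]
ee_rot: [0.489, 0.509, -0.489, 0.513]
contact_force: [-2.2, 0.5, 7.9]
opening: 0.06
t 8.20 pos [ 0.637  -0.1706  0.1243] F [-2.2  0.5  7.9] op 0.0600 j [-0.26  0.5   1.64 -0.    0.99 -0.31]
yaw 2.5 toolx [ 0.005 -0.003 -1.   ]
delta cm [ 1.23 -0.06 -0.11] rot [ 0.005  0.003 -0.005] delta after rot [ 1.23 -0.06 -0.11]
```

```bash
python3 -m jog '0.5 0 0 0 0 0;0.4 0 0 0 0 0;0.4 0 0 0 0 0' 1 25; python3 -m jog '0.4 0 0 0 0 0;0.3 0 0 0 0 0' 1 25
```

```text
time_s: 8.45
ee_pos: [0.6372, -0.1708, 0.1167]
ee_rot: [0.489, 0.508, -0.489, 0.513]
contact_force: [-12.6, 2.4, 37.2]
opening: 0.0598
time_s: 8.62
ee_pos: [0.6371, -0.1709, 0.1164]
ee_rot: [0.489, 0.508, -0.488, 0.513]
contact_force: [-8.4, 2.5, 19.5]
opening: 0.0603
```

```bash
python3 -m jog '0 0 0 0 0 0;0 0 0 0 0 0;0 0 0 0 0 0' -0.8 25; python3 -m jog '-2 0 0 0 0 0;-3 0 0 0 0 0;-3 0 0 0 0 0;-1 0 0 0 0 0;0 0 0 0 0 0'; python3 to.py 0.632 -0.052 0.19 2.2 x; python3 - <<'E'
from h import *
print(rings(shot("wrist","w3.png")))
p=shot("side");cv2.imwrite("pics/s3.png",cv2.resize(p["frame"][150:330,205:435],None,fx=3.4,fy=3.3,interpolation=2)[:,:,::-1])
E
```

```text
time_s: 8.87
ee_pos: [0.638, -0.1712, 0.119]
ee_rot: [0.49, 0.507, -0.488, 0.515]
contact_force: [0.4, -0.0, -0.5]
opening: 0.0782
time_s: 9.28
ee_pos: [0.6357, -0.1705, 0.2083]
ee_rot: [0.489, 0.509, -0.489, 0.513]
contact_force: [0.3, -0.8, -0.3]
opening: 0.0825
t 9.28 pos [ 0.6357 -0.1705  0.2083] F [ 0.3 -0.8 -0.3] op 0.0825 j [-0.26  0.41  1.58 -0.    1.15 -0.31]
yaw 2.5 toolx [ 0.004 -0.004 -1.   ]
delta cm [  1.78   0.14 -11.86] rot [ 0.005  0.004 -0.004] delta after rot [  1.83   0.09 -11.86]
[([0.6363, -0.1694], np.float64(-1.69)), ([0.6318, -0.0517], np.float64(-1.9)), None]
```

View pics/s3.png

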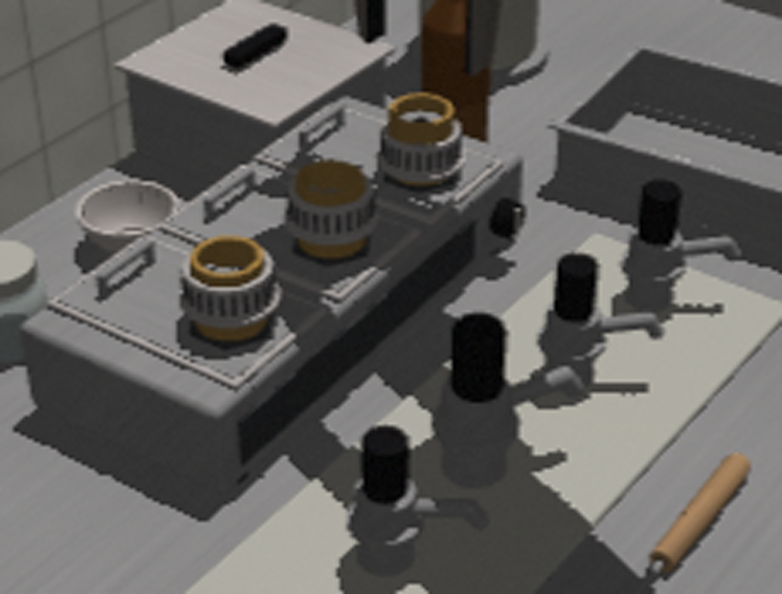

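View pics/w3.png

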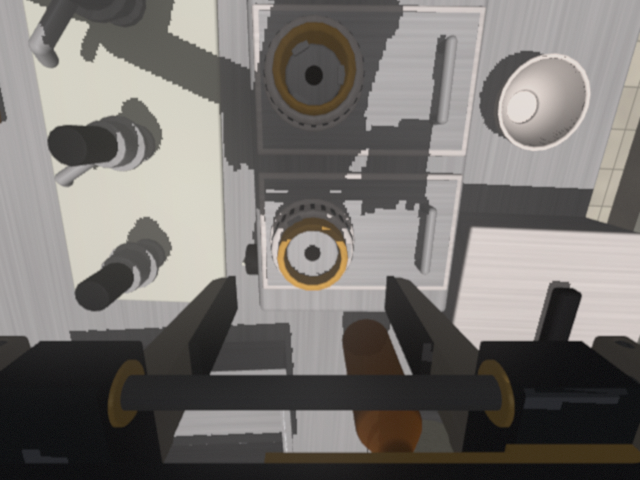

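The side picture shows the right-hand sleeve at (420,155) sitting lower than the other two, with more brass above it, so it is cocked. On to coupler 2.

```bash
python3 -m jog '0 0 -3.5 0 0 0;0 0 -3.5 0 0 0;0 0.1 -3.2 0 0 0;0 0 -1 0 0 -0.004;0 0 0 0 0 0'|sed -n 2p; python3 to.py 0.632 -0.0515 0.19 2.2 x; python3 - <<'E'
from h import *
print(rings(shot("wrist")))
E
```

```text
ee_pos: [0.6267, -0.0561, 0.1955]
t 9.80 pos [ 0.6267 -0.0561  0.1955] F [ 0.1  0.2 -0.1] op 0.0828 j [-0.09  0.39  1.64 -0.    1.12 -0.13]
yaw 2.3 toolx [-0.014 -0.003 -1.   ]
delta cm [ 0.54  0.56 -0.43] rot [0.002 0.002 0.014] delta after rot [ 0.55  0.55 -0.43]
[([0.6358, -0.1695], np.float64(-0.74)), ([0.6321, -0.0496], np.float64(-1.76)), ([0.6276, 0.0679], np.float64(-1.9))]
```

```bash
python3 -m jog '0 0.5 -0.4 0 0 0.014;2 0 -0.1 0 0 0;2 0 0 0 0 0;1.8 0 0 0 0 0;0.4 0 0 0 0 0'|sed -n 2p; python3 to.py 0.632 -0.05 0.128 2.2 x
```

```text
ee_pos: [0.6339, -0.0569, 0.1301]
t 10.27 pos [ 0.6339 -0.0569  0.1301] F [-0.8 -0.3 -0.4] op 0.0828 j [-0.09  0.46  1.69 -0.    0.98 -0.12]
yaw 2.1 toolx [ 0.006 -0.004 -1.   ]
delta cm [ 0.21 -0.16 -0.7 ] rot [-0.001  0.004 -0.006] delta after rot [ 0.21 -0.16 -0.69]
```

```bash
python3 -m jog '0.1 -0.16 -0.7 0 0 -0.006;0.1 0 0 0 0 0;0 0 0 0 0 0'|sed -n 2p; python3 to.py 0.632 -0.05 0.128 2.2 x;python3 -m jog '0 0 0 0 0 0;0 0 0 0 0 0;0 0 0 0 0 0' 1 10; python3 to.py 0.632 -0.05 0.128 2.2 x
```

```text
ee_pos: [0.6317, -0.0519, 0.1269]
t 10.52 pos [ 0.6317 -0.0519  0.1269] F [ 0.3  0.5 -0.1] op 0.0827 j [-0.08  0.47  1.69 -0.01  0.98 -0.11]
yaw 1.9 toolx [-0.002 -0.004 -1.   ]
delta cm [-0.11  0.04 -0.19] rot [-0.004  0.004  0.003] delta after rot [-0.11  0.04 -0.19]
time_s: 10.77
ee_pos: [0.6332, -0.0523, 0.1293]
ee_rot: [0.491, 0.507, -0.492, 0.51]
contact_force: [0.3, -1.1, 0.7]
opening: 0.0646
t 10.77 pos [ 0.6332 -0.0523  0.1293] F [ 0.3 -1.1  0.7] op 0.0646 j [-0.08  0.46  1.69 -0.01  0.99 -0.11]
yaw 1.9 toolx [ 0.001 -0.005 -1.   ]
delta cm [ 0.13 -0.11 -0.24] rot [-0.005  0.005 -0.001] delta after rot [ 0.13 -0.11 -0.24]
```

```bash
python3 -m jog '0 -0.1 -0.2 0 0 0;0 0 0 0 0 0' 1 10; python3 -m jog '0.3 0 0 0 0 0;0.4 0 0 0 0 0;0.4 0 0 0 0 0' 1 25;  python3 -m jog '0.4 0 0 0 0 0;0.4 0 0 0 0 0' 1 25
```

```text
time_s: 10.93
ee_pos: [0.6326, -0.0512, 0.1299]
ee_rot: [0.49, 0.506, -0.492, 0.511]
contact_force: [2.2, 0.6, -8.1]
opening: 0.0598
time_s: 11.18
ee_pos: [0.6326, -0.0512, 0.121]
ee_rot: [0.49, 0.506, -0.492, 0.511]
contact_force: [-3.1, -0.3, 8.0]
opening: 0.0603
time_s: 11.35
ee_pos: [0.6328, -0.0513, 0.1152]
ee_rot: [0.49, 0.506, -0.492, 0.511]
contact_force: [-12.4, 0.1, 38.5]
opening: 0.0601
```

```bash
python3 -m jog '0 0 0 0 0 0;0 0 0 0 0 0;0 0 0 0 0 0' -0.8 10; python3 -m jog '-2 0 0 0 0 0;-3 0 0 0 0 0;-3 0 0 0 0 0;-0.5 0 -1 0 0 0;0 0 -3 0 0 0'|sed -n 2p;python3 -m jog '0 0 -3.5 0 0 0;0 0 -3.5 0 0 0;0 0 -1.5 0 0 0;0 0 0 0 0 0;0 0 0 0 0 0'|sed -n 2p; python3 to.py 0.6276 0.0700 0.19 2.2 x; python3 - <<'E'
from h import *
print(rings(shot("wrist","w4.png")))
E
```

```text
time_s: 11.6
ee_pos: [0.6346, -0.0509, 0.117]
ee_rot: [0.492, 0.505, -0.491, 0.512]
contact_force: [0.2, 0.2, 0.9]
opening: 0.0782
ee_pos: [0.6308, -0.0124, 0.2021]
ee_pos: [0.6271, 0.0813, 0.2005]
t 12.43 pos [0.6271 0.0813 0.2005] F [ 0.3 -0.4 -0.9] op 0.0828 j [ 0.13  0.38  1.64 -0.01  1.11  0.1 ]
yaw 1.8 toolx [ 0.004 -0.004 -1.   ]
delta cm [1.05 0.01 1.13] rot [-0.006  0.005 -0.004] delta after rot [1.05 0.   1.13]
[None, ([0.6316, -0.0498], np.float64(-1.05)), ([0.6271, 0.0702], np.float64(-1.99))]
```

View pics/w4.png

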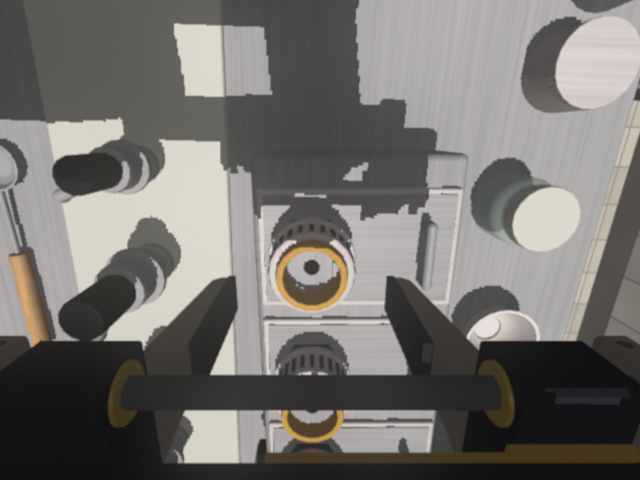

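Coupler 3's ring is at (312,275) in the picture, which puts it at (0.627,0.070).

```bash
python3 -m jog '1 0 1.1 0 0 -0.004;2 0 0.1 0 0 0;2 0 0 0 0 0;1.9 0 0 0 0 0;0.4 0 0 0 0 0'|sed -n 2p; python3 to.py 0.6273 0.0702 0.128 2.2 x
```

```text
ee_pos: [0.6283, 0.0601, 0.1234]
t 12.90 pos [0.6283 0.0601 0.1234] F [-0.5  0.4 -0.3] op 0.0829 j [ 0.1   0.47  1.7  -0.01  0.97  0.07]
yaw 1.6 toolx [ 0.001 -0.006 -1.   ]
delta cm [-0.47 -0.07 -1.01] rot [-0.01   0.006 -0.001] delta after rot [-0.46 -0.06 -1.01]
```

```bash
python3 -m jog '-0.5 -0.05 -0.8 -0.01 0.006 0;0 0 -0.2 0 0 0;0 0 0 0 0 0'|sed -n 2p; python3 to.py 0.6273 0.0702 0.128 2.2 x
```

```text
ee_pos: [0.6263, 0.0669, 0.1268]
t 13.15 pos [0.6263 0.0669 0.1268] F [-0.1 -0.8  0.7] op 0.0826 j [0.1  0.46 1.7  0.   0.98 0.07]
yaw 2.0 toolx [-0.003 -0.    -1.   ]
delta cm [-0.12  0.11 -0.33] rot [-0.003  0.     0.003] delta after rot [-0.12  0.11 -0.33]
```

```bash
python3 -m jog '-0.1 0.1 -0.3 0 0 0.003;0 0 0 0 0 0'|sed -n 2p; python3 to.py 0.6273 0.0702 0.128 2.2 x;python3 -m jog '0 0 0 0 0 0;0 0 0 0 0 0;0 0 0 0 0 0' 1 10; python3 to.py 0.6273 0.0702 0.128 2.2 x
```

```text
ee_pos: [0.6285, 0.07, 0.1299]
t 13.32 pos [0.6285 0.07   0.1299] F [ 0.6 -0.7  0.3] op 0.0829 j [ 0.11  0.46  1.7  -0.    0.98  0.07]
yaw 2.0 toolx [ 0.003  0.    -1.   ]
delta cm [ 0.19 -0.12 -0.03] rot [-0.003 -0.    -0.003] delta after rot [ 0.19 -0.12 -0.03]
time_s: 13.57
ee_pos: [0.6297, 0.0706, 0.1321]
ee_rot: [0.493, 0.507, -0.489, 0.51]
contact_force: [-0.4, -0.5, -0.0]
opening: 0.065
t 13.57 pos [0.6297 0.0706 0.1321] F [-0.4 -0.5 -0. ] op 0.0650 j [ 0.11  0.46  1.7  -0.    0.98  0.07]
yaw 2.1 toolx [ 0.006  0.    -1.   ]
delta cm [ 0.41 -0.25  0.03] rot [-0.003 -0.    -0.006] delta after rot [ 0.41 -0.24  0.03]
```

```bash
python3 -m jog '0.3 -0.2 0 0 0 -0.006;0 0 0 0 0 0' 1 10; python3 -m jog '0.4 0 0 0 0 0;0.4 0 0 0 0 0;0.4 0 0 0 0 0' 1 25;  python3 -m jog '0.4 0 0 0 0 0;0.3 0 0 0 0 0' 1 25
```

```text
time_s: 13.73
ee_pos: [0.6282, 0.0706, 0.1301]
ee_rot: [0.491, 0.509, -0.49, 0.509]
contact_force: [-1.6, -1.7, 4.1]
opening: 0.0602
time_s: 13.98
ee_pos: [0.6282, 0.0706, 0.1198]
ee_rot: [0.491, 0.508, -0.49, 0.509]
contact_force: [-2.6, -0.5, 7.9]
opening: 0.0598
time_s: 14.15
ee_pos: [0.6283, 0.0706, 0.1165]
ee_rot: [0.491, 0.508, -0.49, 0.51]
contact_force: [-12.4, -2.1, 37.6]
opening: 0.0603
```

```bash
python3 -m jog '0 0 0 0 0 0;0 0 0 0 0 0;0 0 0 0 0 0' -0.8 10; python3 -m jog '-2 0 0 0 0 0;-3 0 0 0 0 0;-3 0 0 0 0 0;-1 -2 -1 0 0 0;0 -3 -1 0 0 0'|sed -n 2p; python3 to.py 0.45 0.129 0.20 0 x; python3 - <<'E'
from h import *
p=shot("side");cv2.imwrite("pics/s4.png",cv2.resize(p["frame"][150:330,205:435],None,fx=3.4,fy=3.3,interpolation=2)[:,:,::-1])
E
```

```text
time_s: 14.4
ee_pos: [0.6285, 0.0707, 0.1175]
ee_rot: [0.492, 0.508, -0.49, 0.51]
contact_force: [0.0, 0.2, 0.1]
opening: 0.0781
ee_pos: [0.579, 0.0879, 0.2067]
t 14.82 pos [0.579  0.0879 0.2067] F [-0.1  0.2 -0.1] op 0.0830 j [ 0.15  0.31  1.74 -0.    1.1   0.11]
yaw 2.0 toolx [-0.001 -0.    -1.   ]
delta cm [  0.68 -12.75  -4.55] rot [0.034 0.    0.001] delta after rot [  0.67 -12.9   -4.11]
```

View pics/s4.png

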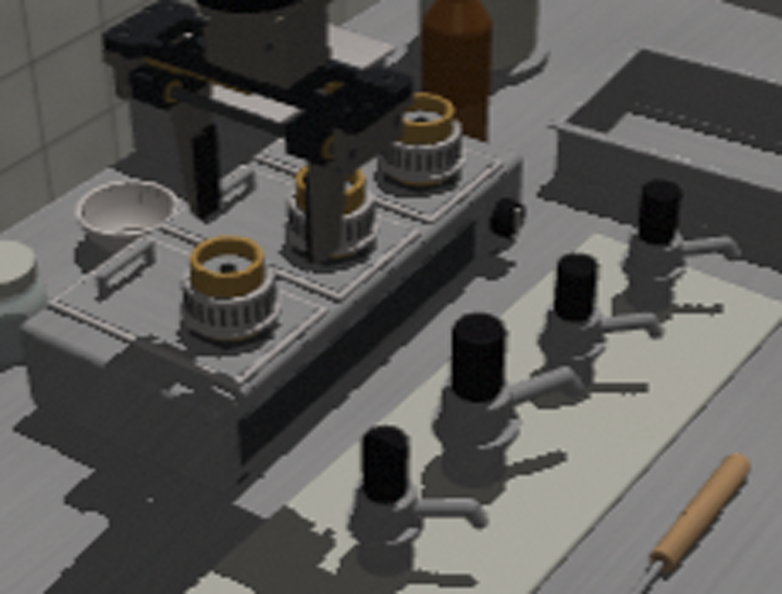

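All three sleeves now sit low on their tubes. Next is the left-hand medium head.

```bash
python3 -m jog '0 -3.2 -1 -0.085 0 0;0 -3.2 -0.6 -0.085 0 0;0 -3 -0.4 0 0 0;0 -2 0 0 0 0;0 0 0 0 0 0' -1|sed -n 2p; python3 to.py 0.45 0.129 0.18 12 x; python3 - <<'E'
from h import *
p=shot("wrist","w5.png"); print(proj(p,(.45,.129,.116)))
E
```

```text
ee_pos: [0.4507, 0.0942, 0.2037]
t 15.28 pos [0.4507 0.0942 0.2037] F [ 0.5  0.5 -0.5] op 0.0919 j [ 0.2   0.12  1.99  0.    1.04 -0.01]
yaw 12.3 toolx [-0.009 -0.    -1.   ]
delta cm [ 2.37  0.69 -3.41] rot [ 0.006 -0.002  0.009] delta after rot [ 2.37  0.65 -3.42]
[322.02286517 203.31602597]
```

View pics/w5.png

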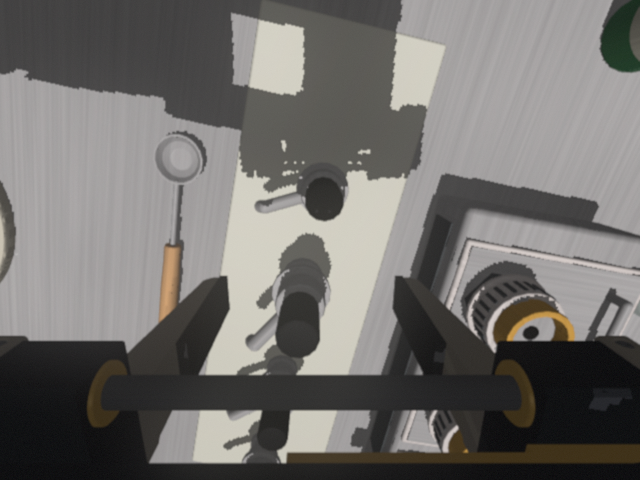

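Head L's knob top is at about (325,199) and its spout tip at (263,207).

```bash
python3 - <<'E'
from h import *
p=shot("wrist"); f=p["frame"]
m=(f.max(axis=2)<40).astype(np.uint8);m[:150]=0;m[232:]=0;m[:,:280]=0;m[:,360:]=0
n,l,st,c=cv2.connectedComponentsWithStats(m);print(st[1:].tolist(),c[1:].round(1))
k=ray(p,325,199,.116);s=ray(p,264,207,.058);print(k,s,s-k,np.degrees(np.arctan2(*(s-k)[[1,0]])))
E
python3 to.py 0.451 0.129 0.16 12 x
```

```text
[] []
[0.45348963 0.13298209 0.116     ] [0.40384156 0.10387233 0.058     ] [-0.04964807 -0.02910976 -0.058     ] -149.61596290931143
t 15.38 pos [0.4545 0.0948 0.2044] F [ 0.4 -0.1 -0.7] op 0.0919 j [ 0.2   0.12  1.98  0.    1.04 -0.01]
yaw 12.3 toolx [-0.006  0.    -1.   ]
delta cm [ 4.44  0.41 -3.41] rot [ 0.005 -0.002  0.006] delta after rot [ 4.44  0.37 -3.42]
```

```bash
python3 -m jog '1 0.1 -1.2 0 0 0;1 0.1 -1.3 0 0 0;1 0 -0.8 0 0 0;1 0 -0.2 0 0 0;0 0 0 0 0 0'|sed -n 2p; python3 to.py 0.452 0.131 0.086 12 x; python3 - <<'E'
from h import *
p=shot("wrist","w6.png"); print(proj(p,(.452,.131,.116)))
E
```

```text
ee_pos: [0.4566, 0.1319, 0.1631]
t 15.80 pos [0.4566 0.1319 0.1631] F [-0.3  0.6 -0. ] op 0.0921 j [0.28 0.19 2.   0.   0.94 0.06]
yaw 12.1 toolx [ 0.001  0.002 -1.   ]
delta cm [ 7.71 -0.48  0.  ] rot [ 0.002 -0.001 -0.001] delta after rot [ 7.71 -0.47 -0.01]
[305.12300479 265.24193551]
```

View pics/w6.png

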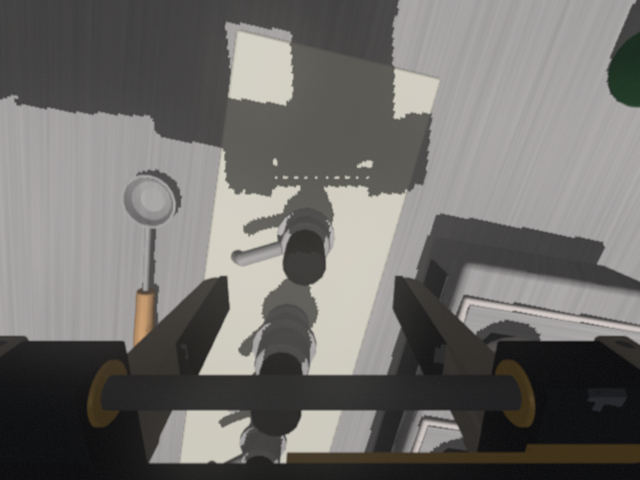

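The knob top is at (304,265), exactly where predicted. I'll check the spout direction and go down.

```bash
python3 - <<'E'
from h import *
p=shot("wrist"); k=ray(p,304,265,.116);s=ray(p,238,257,.06);print(k,s,s-k,np.degrees(np.arctan2(*(s-k)[[1,0]])))
E
python3 -m jog '1.6 -0.2 0 0 0 0;1.6 -0.1 0 0 0 0;1.6 -0.1 0 0 0 0;1.4 0 0 0 0 0;0.8 0 0 0 0 0'|sed -n 2p; python3 to.py 0.452 0.131 0.086 12 x
```

```text
[0.45174201 0.13069177 0.116     ] [0.39953068 0.10455797 0.06      ] [-0.05221133 -0.0261338  -0.056     ] -153.41025192325807
ee_pos: [0.4599, 0.1312, 0.0965]
t 16.32 pos [0.4599 0.1312 0.0965] F [-0.3  0.2  0.1] op 0.0921 j [0.27 0.29 2.06 0.   0.78 0.06]
yaw 12.1 toolx [ 0.011  0.004 -1.   ]
delta cm [ 1.04 -0.79 -0.15] rot [ 0.001 -0.002 -0.012] delta after rot [ 1.05 -0.78 -0.15]
```

```bash
python3 -m jog '0.7 -0.7 -0.1 0 0 -0.012;0.3 -0.1 0 0 0 0;0 0 0 0 0 0'|sed -n 2p; python3 to.py 0.452 0.131 0.086 12 x;  python3 -m jog '0 0 0 0 0 0;0 0 0 0 0 0;0 0 0 0 0 0;0 0 0 0 0 0;0 0 0 0 0 0' 1 10; python3 -m jog '0 0 0 0 0 0;0 0 0 0 0 0;0 0 0 0 0 0'; python3 to.py 0.452 0.131 0.086 12 x
```

```text
ee_pos: [0.4519, 0.13, 0.0853]
t 16.57 pos [0.4519 0.13   0.0853] F [ 0.3  0.6 -0.8] op 0.0921 j [0.28 0.31 2.07 0.   0.76 0.06]
yaw 12.0 toolx [-0.003  0.001 -1.   ]
delta cm [-0.07  0.03 -0.1 ] rot [ 0.    -0.001  0.002] delta after rot [-0.07  0.03 -0.1 ]
time_s: 16.98
ee_pos: [0.4536, 0.1303, 0.0876]
ee_rot: [0.446, 0.55, -0.444, 0.549]
contact_force: [0.2, -0.0, 0.4]
opening: 0.0606
time_s: 17.23
ee_pos: [0.4541, 0.1305, 0.0883]
ee_rot: [0.446, 0.549, -0.444, 0.55]
contact_force: [0.4, -0.5, -0.4]
opening: 0.0409
t 17.23 pos [0.4541 0.1305 0.0883] F [ 0.4 -0.5 -0.4] op 0.0409 j [0.28 0.3  2.07 0.   0.76 0.06]
yaw 12.0 toolx [ 0.002  0.002 -1.   ]
delta cm [ 0.23 -0.2  -0.09] rot [ 0.    -0.002 -0.003] delta after rot [ 0.23 -0.2  -0.09]
```

```bash
python3 -m jog '0.2 -0.2 -0.1 0 0 0;0 0 0 0 0 0;0 0 0 0 0 0;0 0 0 0 0 0' 1 10; python3 -m jog '0 0 0 0 0 0;0 0 0 0 0 0' 1 40; python3 to.py 0.6273 0.0702 0.23 -12.5 x
```

```text
time_s: 17.57
ee_pos: [0.4519, 0.1312, 0.086]
ee_rot: [0.446, 0.549, -0.444, 0.55]
contact_force: [-1.0, -0.6, 1.4]
opening: 0.0296
time_s: 17.73
ee_pos: [0.4519, 0.1312, 0.0861]
ee_rot: [0.446, 0.549, -0.444, 0.55]
contact_force: [0.1, 0.3, 0.4]
opening: 0.0292
t 17.73 pos [0.4519 0.1312 0.0861] F [0.1 0.3 0.4] op 0.0292 j [0.28 0.31 2.08 0.   0.76 0.07]
yaw 12.0 toolx [ 0.003  0.002 -1.   ]
delta cm [-14.36  15.93   9.59] rot [ 0.428 -0.002 -0.003] delta after rot [-14.39  18.45   2.15]
```

```bash
python3 -m jog '-3.5 0 0 0 0 0;-3.5 0 0 0 0 0;-3.5 0 0 0.1 0 0;-3.5 1 0 0.11 0 0;-2 2 0 0.11 0 0'|sed -n 2p; python3 to.py 0.6273 0.0702 0.25 -12.5 x
```

```text
ee_pos: [0.4728, 0.13, 0.2442]
t 18.15 pos [0.4728 0.13   0.2442] F [ 0.8 -0.2 -3.9] op 0.0294 j [0.26 0.13 1.88 0.   1.15 0.38]
yaw -6.7 toolx [-0.018 -0.003 -1.   ]
delta cm [-0.84 16.03  4.12] rot [0.1   0.006 0.017] delta after rot [-0.58 16.38  2.49]
```

```bash
python3 -m jog '-0.3 3 0.7 0.1 0 0.017;-0.3 3.5 0.5 0 0 0;0 3.5 0.5 0 0 0;0 3.3 0.4 0 0 0;0 0.7 0 0 0 0'|sed -n 2p;python3 -m jog '0 0 0 0 0 0;0 0 0 0 0 0;0 0 0 0 0 0'|sed -n 2p; python3 to.py 0.6273 0.0702 0.245 -12.5 x; python3 - <<'E'
from h import *
p=shot("wrist","w7.png"); print(rings(p))
p=shot("side");cv2.imwrite("pics/s7.png",cv2.resize(p["frame"][130:310,205:435],None,fx=3.4,fy=3.3,interpolation=2)[:,:,::-1])
E
```

```text
ee_pos: [0.6132, 0.0802, 0.2566]
ee_pos: [0.6124, 0.0793, 0.2537]
t 18.82 pos [0.6124 0.0793 0.2537] F [ 0.4  0.3 -2.2] op 0.0295 j [ 0.13  0.31  1.62 -0.    1.21  0.36]
yaw -13.2 toolx [ 0.003 -0.004 -1.   ]
delta cm [0.88 1.66 0.54] rot [-0.013  0.004 -0.004] delta after rot [0.87 1.65 0.57]
[([0.6493, -0.1775], np.float64(-0.57)), ([0.6319, -0.0445], np.float64(-0.55)), ([0.6275, 0.0705], np.float64(-1.0))]
```

View pics/w7.png

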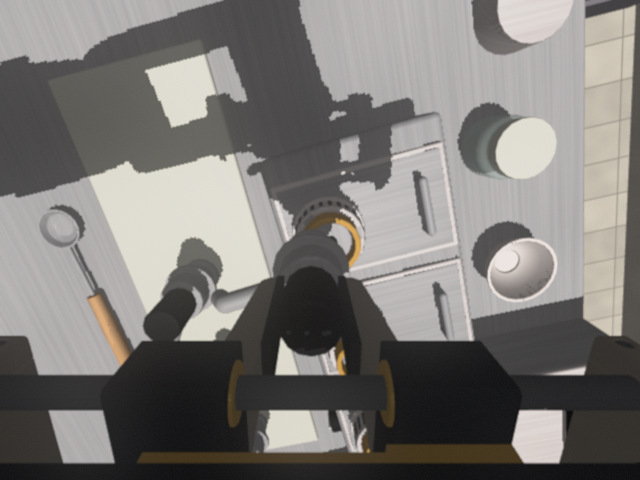

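View pics/s7.png

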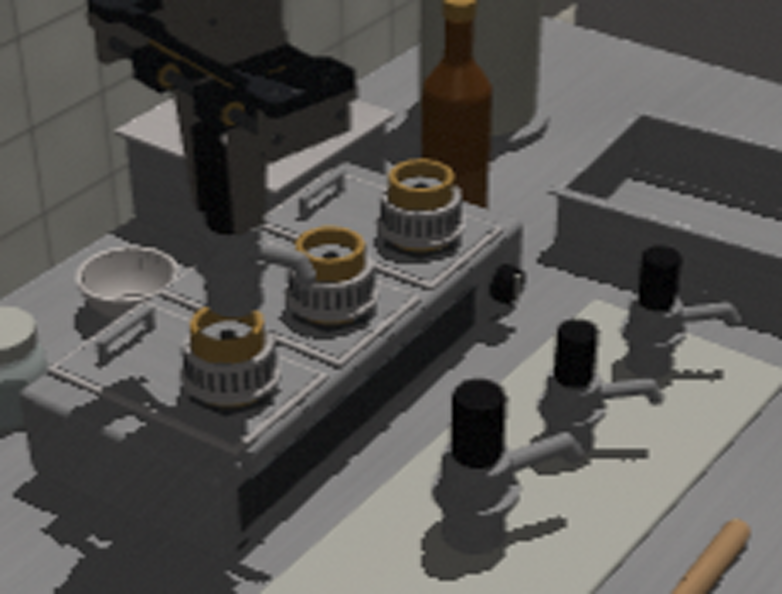

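```bash
python3 -m jog '0.3 0.8 0.3 -0.012 0 -0.004;0.4 0.7 0.3 0 0 0;0 0.2 0 0 0 0;0 0 0 0 0 0'|sed -n 2p; python3 to.py 0.6277 0.0704 0.24 -12.5 x;python3 -m jog '0 0 0 0 0 0;0 0 0 0 0 0'|sed -n 2p; python3 to.py 0.6277 0.0704 0.24 -12.5 x; python3 - <<'E'
from h import *
p=shot("wrist","w8.png"); 
E
```

```text
ee_pos: [0.6267, 0.0704, 0.247]
t 19.25 pos [0.6267 0.0704 0.247 ] F [ 1.3  0.6 -3.3] op 0.0289 j [ 0.11  0.34  1.59 -0.    1.21  0.33]
yaw -12.3 toolx [-0.001 -0.003 -1.   ]
delta cm [ 0.7   0.09 -0.03] rot [0.004 0.003 0.   ] delta after rot [ 0.7   0.09 -0.03]
ee_pos: [0.6267, 0.0702, 0.2467]
t 19.42 pos [0.6267 0.0702 0.2467] F [-0.1  0.1 -2.8] op 0.0293 j [ 0.11  0.34  1.59 -0.    1.21  0.33]
yaw -12.3 toolx [-0.002 -0.003 -1.   ]
delta cm [ 0.67  0.09 -0.04] rot [0.003 0.003 0.001] delta after rot [ 0.67  0.09 -0.04]
```

View pics/w8.png

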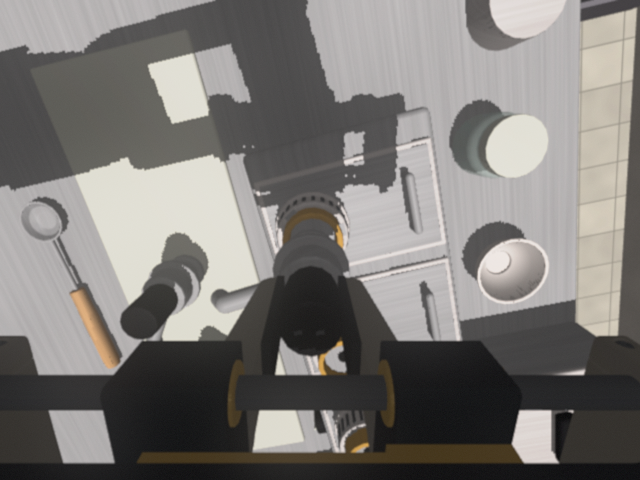

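The head is lined up over the ring, both at u≈312. I'm going down in steps and watching the force.

```bash
python3 -m jog '0.6 0.1 0 0 0 0;0.6 0 0 0 0 0;0.6 0 0 0 0 0;0 0 0 0 0 0'; python3 to.py 0.6277 0.0704 0.225 -12.5 x
```

```text
time_s: 19.8
ee_pos: [0.6276, 0.0702, 0.2273]
ee_rot: [-0.55, -0.443, 0.552, -0.444]
contact_force: [0.0, -0.5, -4.5]
opening: 0.0291
t 19.80 pos [0.6276 0.0702 0.2273] F [ 0.  -0.5 -4.5] op 0.0291 j [ 0.11  0.36  1.61 -0.    1.17  0.33]
yaw -12.3 toolx [-0.001 -0.003 -1.   ]
delta cm [ 0.23  0.01 -0.03] rot [0.004 0.003 0.   ] delta after rot [ 0.23  0.01 -0.03]
```

```bash
python3 -m jog '0.4 0 0 0 0 0;0.4 0 0 0 0 0'; python3 -m jog '0.4 0 0 0 0 0;0.4 0 0 0 0 0'; python3 to.py 0.6277 0.0704 0.194 -12.5 x
```

```text
time_s: 19.97
ee_pos: [0.6276, 0.0703, 0.2187]
ee_rot: [-0.55, -0.443, 0.552, -0.444]
contact_force: [-1.2, 0.2, -2.8]
opening: 0.0291
time_s: 20.13
ee_pos: [0.6278, 0.0703, 0.2111]
ee_rot: [-0.55, -0.443, 0.551, -0.444]
contact_force: [-3.7, -0.0, 6.7]
opening: 0.0293
t 20.13 pos [0.6278 0.0703 0.2111] F [-3.7 -0.   6.7] op 0.0293 j [ 0.11  0.37  1.63 -0.    1.14  0.33]
yaw -12.3 toolx [-0.    -0.003 -1.   ]
delta cm [ 1.71 -0.02 -0.01] rot [ 0.004  0.003 -0.   ] delta after rot [ 1.71 -0.02 -0.  ]
```

In the bore (17 mm deep) and the poppet pushing back.

```bash
python3 -m jog '0.5 -0.05 0 0 0 0;0.5 0 0 0 0 0' 1 50; python3 -m jog '0.4 0 0 0 0 0;0.4 0 0 0 0 0'; python3 to.py 0.6277 0.0704 0.194 -12.5 x
```

```text
time_s: 20.3
ee_pos: [0.6282, 0.0708, 0.2029]
ee_rot: [0.551, 0.443, -0.55, 0.445]
contact_force: [-3.3, 2.3, 6.5]
opening: 0.029
time_s: 20.47
ee_pos: [0.6283, 0.0711, 0.1964]
ee_rot: [0.551, 0.443, -0.55, 0.445]
contact_force: [-2.3, 1.0, 0.6]
opening: 0.0291
t 20.47 pos [0.6283 0.0711 0.1964] F [-2.3  1.   0.6] op 0.0291 j [ 0.11  0.39  1.64 -0.    1.11  0.33]
yaw -12.3 toolx [ 0.003 -0.001 -1.   ]
delta cm [ 0.24 -0.05  0.08] rot [ 0.004  0.    -0.003] delta after rot [ 0.24 -0.04  0.08]
```

```bash
python3 -m jog '0.4 0 0 0 0 0;0.3 0 0 0 0 0'; python3 -m jog '0.3 0 0 0 0 0'; python3 - <<'E'
from h import *
p=shot("side");cv2.imwrite("pics/s9.png",cv2.resize(p["frame"][130:310,205:435],None,fx=3.4,fy=3.3,interpolation=2)[:,:,::-1])
E
```

```text
time_s: 20.63
ee_pos: [0.6286, 0.0711, 0.1938]
ee_rot: [0.552, 0.442, -0.55, 0.445]
contact_force: [-15.8, -1.4, 40.7]
opening: 0.0294
time_s: 20.72
ee_pos: [0.6285, 0.071, 0.1939]
ee_rot: [0.552, 0.442, -0.55, 0.445]
contact_force: [-11.1, -1.0, 25.0]
opening: 0.0292
```

View pics/s9.png

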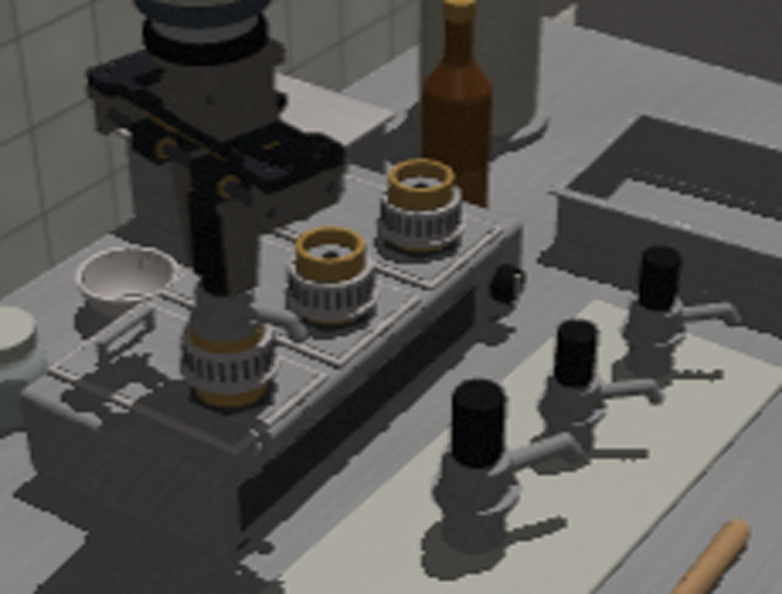

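The left-hand sleeve sprang up and the collar is seated. Release, then head 3.

```bash
python3 -m jog '0 0 0 0 0 0;0 0 0 0 0 0;0 0 0 0 0 0;0 0 0 0 0 0' -0.5 10|tail -2;python3 -m jog '-2 0 0 0 0 0;-3 0 0 0 0 0;-2 0 0 -0.11 0 0;0 -2 2 -0.11 0 0;0 -2 2 -0.11 0 0' -1|sed -n 2p; python3 to.py 0.451 -0.1 0.19 20 x
```

```text
contact_force: [0.2, 0.9, 0.6]
opening: 0.0539
ee_pos: [0.5889, 0.0351, 0.2645]
t 21.52 pos [0.5889 0.0351 0.2645] F [-0.3 -0.8 -0.3] op 0.0871 j [ 0.06  0.26  1.67 -0.    1.21 -0.07]
yaw 7.2 toolx [ 0.008 -0.    -1.   ]
delta cm [  7.34 -15.44  11.66] rot [-0.223  0.002 -0.007] delta after rot [  7.45 -17.58   7.98]
```

```bash
python3 -m jog '0 -2.5 2.3 -0.11 0 0;0 -3 2.3 -0.11 0 0;1 -3 2 0 0 0;1.5 -3 1.6 0 0 0;2 -3 1.3 0 0 0' -1|sed -n 2p; python3 to.py 0.451 -0.1 0.17 20 x; python3 -m jog '0.7 -1.5 1 0 0 0;0 0 0 0 0 0;0 0 0 0 0 0'|sed -n 2p; python3 to.py 0.451 -0.1 0.17 20 x;python3 - <<'E'
from h import *
p=shot("wrist","w10.png"); print(proj(p,(.451,-.1,.116)))
E
```

```text
ee_pos: [0.477, -0.1019, 0.2204]
t 21.93 pos [ 0.477  -0.1019  0.2204] F [ 1.1 -0.6 -0.1] op 0.0915 j [-0.22  0.13  1.93  0.    1.06 -0.59]
yaw 21.3 toolx [ 0.018 -0.002 -1.   ]
delta cm [ 4.99 -2.44 -1.16] rot [ 0.022  0.008 -0.017] delta after rot [ 5.04 -2.38 -1.07]
ee_pos: [0.4596, -0.1201, 0.2088]
t 22.18 pos [ 0.4596 -0.1201  0.2088] F [-0.1  0.1 -0.3] op 0.0920 j [-0.26  0.13  1.97  0.    1.04 -0.63]
yaw 21.0 toolx [ 0.011 -0.001 -1.   ]
delta cm [ 3.87 -0.12 -2.2 ] rot [ 0.017  0.005 -0.01 ] delta after rot [ 3.88 -0.12 -2.18]
[309.86512431 217.1748272 ]
```

View pics/w10.png

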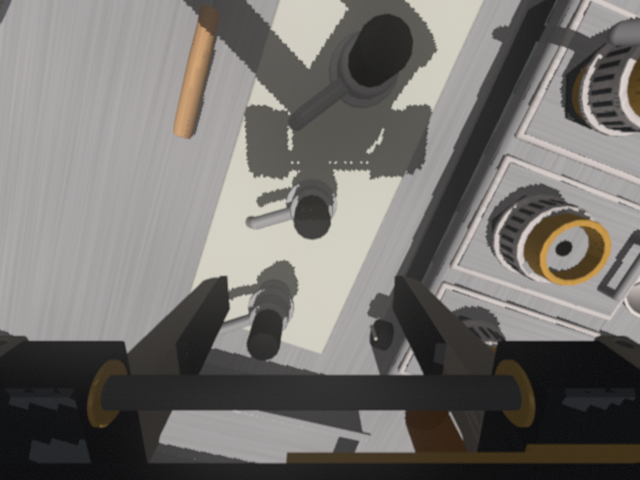

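Head 3's knob top is at about (313,221) and its spout tip at (252,222).

```bash
python3 - <<'E'
from h import *
p=shot("wrist"); k=ray(p,312.5,221,.116);s=ray(p,252,222,.06);print(k,s,s-k,np.degrees(np.arctan2(*(s-k)[[1,0]])))
E
python3 to.py 0.452 -0.102 0.16 20 x
```

```text
[ 0.45431865 -0.10194911  0.116     ] [ 0.40681055 -0.13626909  0.06      ] [-0.0475081  -0.03431997 -0.056     ] -144.15555801775776
t 22.28 pos [ 0.4607 -0.1195  0.2093] F [-0.4  0.5  0.7] op 0.0920 j [-0.26  0.13  1.96  0.    1.04 -0.63]
yaw 21.1 toolx [ 0.012 -0.001 -1.   ]
delta cm [ 4.92 -0.24 -1.97] rot [ 0.019  0.006 -0.011] delta after rot [ 4.93 -0.22 -1.94]
```

```bash
python3 -m jog '1.2 -0.1 -0.8 0.01 0 -0.011;1.2 0 -0.8 0 0 0;1.2 0 -0.5 0 0 0;1.2 0 0 0 0 0;0 0 0 0 0 0'|sed -n 2p; python3 to.py 0.4525 -0.101 0.086 20 x;python3 - <<'E'
from h import *
p=shot("wrist","w11.png"); print(proj(p,(.4525,-.101,.116)))
E
```

```text
ee_pos: [0.4606, -0.0961, 0.1633]
t 22.70 pos [ 0.4606 -0.0961  0.1633] F [-1.6  0.  -0.7] op 0.0918 j [-0.21  0.18  2.02 -0.    0.93 -0.57]
yaw 20.8 toolx [ 0.011 -0.006 -1.   ]
delta cm [ 7.72 -1.    0.09] rot [ 0.013  0.01  -0.008] delta after rot [ 7.73 -0.93  0.18]
[297.87517515 267.10297763]
```

View pics/w11.png

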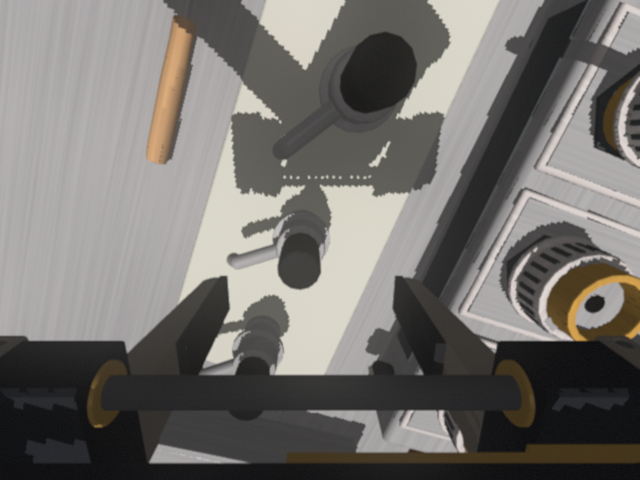

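The knob top at (299,267) matches the prediction. Going down.

```bash
python3 -m jog '1.6 -0.4 0.1 0.012 0.01 -0.008;1.6 -0.3 0.1 0 0 0;1.6 -0.3 0 0 0 0;1.4 -0.1 0 0 0 0;0.8 0 0 0 0 0'|sed -n 2p; python3 to.py 0.4525 -0.101 0.086 20 x
```

```text
ee_pos: [0.4611, -0.1009, 0.0988]
t 23.17 pos [ 0.4611 -0.1009  0.0988] F [-0.3 -1.4  0.2] op 0.0917 j [-0.22  0.28  2.07  0.    0.78 -0.58]
yaw 20.3 toolx [ 0.014 -0.002 -1.   ]
delta cm [ 1.26 -0.82 -0.3 ] rot [ 0.005  0.007 -0.012] delta after rot [ 1.28 -0.81 -0.28]
```

```bash
python3 -m jog '0.3 -0.3 0 0 0 0;0 0 0 0 0 0' 0 10|sed -n 2p; python3 to.py 0.4525 -0.101 0.086 20 x
```

```text
ee_pos: [0.4592, -0.1015, 0.0955]
t 23.33 pos [ 0.4592 -0.1015  0.0955] F [ 0.  -0.  -0.8] op 0.0809 j [-0.22  0.28  2.08  0.    0.77 -0.58]
yaw 20.4 toolx [ 0.014 -0.002 -1.   ]
delta cm [ 0.94 -0.62 -0.29] rot [ 0.006  0.006 -0.012] delta after rot [ 0.95 -0.61 -0.28]
```

```bash
python3 -m jog '0.9 -0.6 -0.2 0 0 -0.012;0.2 -0.2 -0.1 0 0 0;0 0 0 0 0 0' 0.1 10|sed -n 2p; python3 to.py 0.4525 -0.101 0.086 20 x; python3 -m jog '0 0 0 0 0 0;0 0 0 0 0 0' 1 10|sed -n 2p; python3 to.py 0.4525 -0.101 0.086 20 x
```

```text
ee_pos: [0.4519, -0.1017, 0.0855]
t 23.58 pos [ 0.4519 -0.1017  0.0855] F [0.3 0.5 0.4] op 0.0605 j [-0.22  0.3   2.09 -0.01  0.75 -0.57]
yaw 20.4 toolx [ 0.005 -0.007 -1.   ]
delta cm [-0.06  0.08 -0.04] rot [ 0.007  0.008 -0.002] delta after rot [-0.05  0.08 -0.04]
ee_pos: [0.452, -0.1017, 0.0859]
t 23.75 pos [ 0.452  -0.1017  0.0859] F [ 0.1 -0.1  0.6] op 0.0474 j [-0.22  0.3   2.09 -0.01  0.75 -0.57]
yaw 20.4 toolx [ 0.005 -0.007 -1.   ]
delta cm [-0.01  0.07 -0.04] rot [ 0.007  0.008 -0.002] delta after rot [-0.01  0.07 -0.04]
```

```bash
python3 -m jog '0 0 0 0.006 0.008 -0.002;0 0 0 0 0 0;0 0 0 0 0 0;0 0 0 0 0 0' 1 10;python3 to.py 0.4525 -0.101 0.086 20 x; python3 -m jog '0 0 0 0 0 0;0 0 0 0 0 0' 1 40; python3 to.py 0.6321 -0.0500 0.25 -14 x
```

```text
time_s: 24.08
ee_pos: [0.4527, -0.1018, 0.0867]
ee_rot: [0.406, 0.579, -0.405, 0.58]
contact_force: [-0.3, -0.2, -2.6]
opening: 0.0299
t 24.08 pos [ 0.4527 -0.1018  0.0867] F [-0.3 -0.2 -2.6] op 0.0299 j [-0.22  0.3   2.09  0.    0.76 -0.57]
yaw 20.0 toolx [ 0.001  0.    -1.   ]
delta cm [ 0.07  0.01 -0.08] rot [-0.     0.    -0.001] delta after rot [ 0.07  0.01 -0.08]
time_s: 24.25
ee_pos: [0.4526, -0.1019, 0.0866]
ee_rot: [0.406, 0.579, -0.405, 0.579]
contact_force: [0.1, 0.7, -0.3]
opening: 0.0294
t 24.25 pos [ 0.4526 -0.1019  0.0866] F [ 0.1  0.7 -0.3] op 0.0294 j [-0.22  0.3   2.09  0.    0.76 -0.57]
yaw 20.0 toolx [ 0.001  0.    -1.   ]
delta cm [-16.31  18.66   1.26] rot [ 0.593 -0.    -0.001] delta after rot [-16.34  16.16  -9.37]
```

```bash
python3 -m jog '-3.5 0 0 0 0 0;-3.5 0 0 0 0 0;-3.5 0 0 0.118 0 0;-3.5 1 -0.2 0.118 0 0;-2 2 -0.5 0.118 0 0'|sed -n 2p; python3 to.py 0.6321 -0.0500 0.25 -14 x; python3 -m jog '-0.3 3 -1 0.118 0 0;0 3 -1 0.118 0 0;0 2.5 -1.5 0 0 0;0 2.5 -2 0 0 0'|sed -n 2p;python3 to.py 0.6321 -0.0500 0.25 -14 x
```

```text
ee_pos: [0.4729, -0.0897, 0.2454]
t 24.67 pos [ 0.4729 -0.0897  0.2454] F [ 1.8 -0.2 -3.1] op 0.0297 j [-0.19  0.11  1.89  0.    1.15 -0.18]
yaw -0.9 toolx [-0.018  0.004 -1.   ]
delta cm [-0.74 15.84 -4.22] rot [ 0.229 -0.001  0.019] delta after rot [-0.46 14.48 -7.7 ]
ee_pos: [0.5958, -0.0538, 0.254]
t 25.00 pos [ 0.5958 -0.0538  0.254 ] F [ 0.1  0.6 -3.3] op 0.0296 j [-0.09  0.29  1.65  0.    1.21  0.18]
yaw -15.7 toolx [-0.01   0.001 -1.   ]
delta cm [ 0.36  3.4  -1.35] rot [-0.03   0.001  0.01 ] delta after rot [ 0.4   3.43 -1.25]
```

```bash
python3 -m jog '0 1.5 -0.3 -0.02 0 0.01;0 1.2 -0.1 0 0 0;0.2 0.5 0 0 0 0;0 0 0 0 0 0;0 0 0 0 0 0'|sed -n 2p; python3 to.py 0.6321 -0.0500 0.24 -14 x
```

```text
ee_pos: [0.6326, -0.0552, 0.248]
t 25.42 pos [ 0.6326 -0.0552  0.248 ] F [ 0.1 -0.9 -3.1] op 0.0294 j [-0.09  0.35  1.58 -0.    1.21  0.16]
yaw -14.4 toolx [-0.003  0.    -1.   ]
delta cm [ 0.8  -0.17 -0.49] rot [-0.007  0.001  0.003] delta after rot [ 0.8  -0.17 -0.49]
```

```bash
python3 -m jog '0.4 -0.15 -0.4 -0.005 0 0.003;0.3 0 -0.1 0 0 0;0 0 0 0 0 0;0 0 0 0 0 0'|sed -n 2p; python3 to.py 0.6321 -0.0500 0.24 -14 x; python3 - <<'E'
from h import *
p=shot("wrist","w12.png"); 
E
```

```text
ee_pos: [0.6289, -0.0499, 0.2396]
t 25.75 pos [ 0.6289 -0.0499  0.2396] F [-0.1 -0.  -3.9] op 0.0294 j [-0.08  0.35  1.6  -0.    1.2   0.17]
yaw -14.2 toolx [-0.003 -0.001 -1.   ]
delta cm [-0.04  0.32 -0.06] rot [-0.003  0.001  0.003] delta after rot [-0.04  0.32 -0.06]
```

View pics/w12.png

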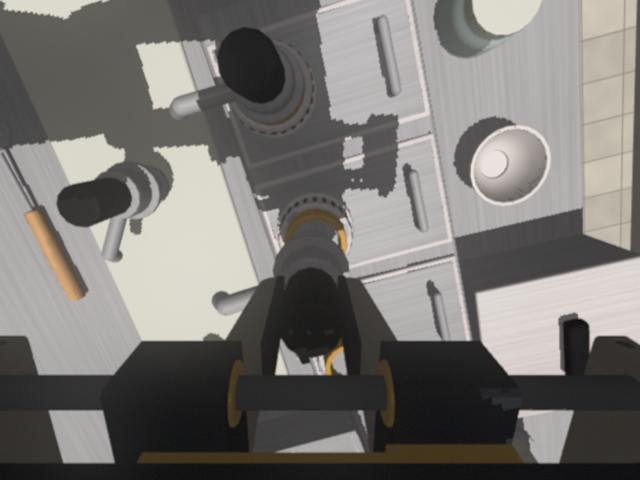

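The ring sits slightly right of the plug (316 against 311), which agrees with the computed 3 mm. I'm correcting, then going down.

```bash
python3 -m jog '0 0.3 -0.05 0 0 0;0 0 0 0 0 0;0.5 0 0 0 0 0;0.5 0 0 0 0 0'|sed -n 2p; python3 to.py 0.6321 -0.0500 0.228 -14 x
```

```text
ee_pos: [0.6328, -0.0504, 0.231]
t 26.13 pos [ 0.6328 -0.0504  0.231 ] F [-0.6 -0.4 -3. ] op 0.0293 j [-0.08  0.36  1.6  -0.    1.18  0.17]
yaw -14.2 toolx [ 0.    -0.001 -1.   ]
delta cm [ 0.3  -0.08 -0.02] rot [-0.003  0.001 -0.   ] delta after rot [ 0.3  -0.08 -0.02]
```

```bash
python3 -m jog '0.3 -0.05 0 0 0 0;0.4 0 0 0 0 0;0.4 0 0 0 0 0'; python3 -m jog '0.4 0 0 0 0 0;0.4 0 0 0 0 0'; python3 to.py 0.6321 -0.0500 0.194 -14 x
```

```text
time_s: 26.38
ee_pos: [0.6325, -0.0496, 0.2189]
ee_rot: [0.558, 0.434, -0.558, 0.434]
contact_force: [-0.6, 1.6, -2.0]
opening: 0.0297
time_s: 26.55
ee_pos: [0.6328, -0.0493, 0.2112]
ee_rot: [0.559, 0.434, -0.557, 0.434]
contact_force: [-4.2, 1.2, 8.0]
opening: 0.03
t 26.55 pos [ 0.6328 -0.0493  0.2112] F [-4.2  1.2  8. ] op 0.0300 j [-0.08  0.38  1.62  0.    1.14  0.17]
yaw -14.2 toolx [ 0.001  0.001 -1.   ]
delta cm [ 1.72 -0.05  0.08] rot [-0.003 -0.001 -0.001] delta after rot [ 1.72 -0.05  0.08]
```

```bash
python3 -m jog '0.5 -0.05 0 0 0 0;0.5 0 0 0 0 0' 1 50; python3 -m jog '0.4 0 0 0 0 0;0.4 0 0 0 0 0;0.3 0 0 0 0 0'; python3 to.py 0.6321 -0.05 0.194 -14 x
```

```text
time_s: 26.72
ee_pos: [0.6327, -0.0489, 0.2026]
ee_rot: [0.559, 0.434, -0.557, 0.435]
contact_force: [-4.1, 2.9, 7.0]
opening: 0.0292
time_s: 26.97
ee_pos: [0.6331, -0.0486, 0.1944]
ee_rot: [0.559, 0.434, -0.556, 0.435]
contact_force: [-13.6, 3.2, 42.4]
opening: 0.0294
t 26.97 pos [ 0.6331 -0.0486  0.1944] F [-13.6   3.2  42.4] op 0.0294 j [-0.08  0.39  1.64  0.    1.1   0.17]
yaw -14.2 toolx [ 0.004  0.001 -1.   ]
delta cm [ 0.04 -0.06  0.16] rot [-0.003 -0.002 -0.004] delta after rot [ 0.04 -0.06  0.16]
```

```bash
python3 -m jog '0 0 0 0 0 0;0 0 0 0 0 0;0 0 0 0 0 0;0 0 0 0 0 0' -0.5 10|tail -2;python3 -m jog '-2 0 0 0 0 0;-3 0 0 0 0 0;-2 0 0 -0.11 0 0;0 -2 2 -0.11 0 0;0 -2 2 -0.11 0 0' -1|sed -n 2p; python3 to.py 0.451 -0.219 0.19 22 x;  python3 - <<'E'
from h import *
p=shot("side");cv2.imwrite("pics/s13.png",cv2.resize(p["frame"][130:310,205:435],None,fx=3.4,fy=3.3,interpolation=2)[:,:,::-1])
E
```

```text
contact_force: [-0.2, -0.1, 0.5]
opening: 0.0536
ee_pos: [0.5915, -0.0843, 0.2643]
t 27.72 pos [ 0.5915 -0.0843  0.2643] F [ 0.1 -0.1 -0.4] op 0.0869 j [-0.14  0.27  1.65  0.    1.21 -0.24]
yaw 5.4 toolx [ 0.004  0.    -1.   ]
delta cm [  7.37 -15.29  12.08] rot [-0.289  0.001 -0.004] delta after rot [  7.43 -18.08   7.22]
```

View pics/s13.png

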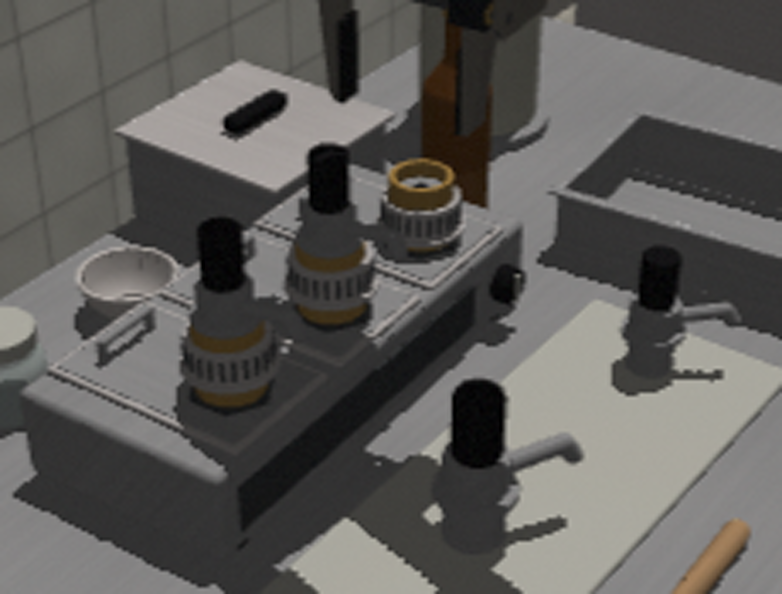

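Both heads are seated with their sleeves up. Next is head 4.

```bash
python3 -m jog '0 -2.5 2.3 -0.11 0 0;0 -3 2.3 -0.11 0 0;1 -3 2 -0.06 0 0;1.5 -3 1.6 0 0 0;2 -3 1 0 0 0' -1|sed -n 2p; python3 to.py 0.451 -0.219 0.17 22 x; python3 -m jog '0.7 -1.5 0.5 0 0 0;0 0 0 0 0 0;0 0 0 0 0 0'|sed -n 2p; python3 to.py 0.451 -0.219 0.17 22 x;python3 - <<'E'
from h import *
p=shot("wrist","w14.png"); print(proj(p,(.451,-.219,.116)))
E
```

```text
ee_pos: [0.4753, -0.2207, 0.2215]
t 28.18 pos [ 0.4753 -0.2207  0.2215] F [ 1.3 -0.4 -0.1] op 0.0918 j [-0.44  0.19  1.86  0.    1.08 -0.84]
yaw 22.8 toolx [ 0.013 -0.005 -1.   ]
delta cm [ 5.11 -2.22 -1.14] rot [ 0.013  0.009 -0.01 ] delta after rot [ 5.15 -2.19 -1.06]
ee_pos: [0.4564, -0.2343, 0.2098]
t 28.43 pos [ 0.4564 -0.2343  0.2098] F [0.1 0.3 0.8] op 0.0920 j [-0.48  0.19  1.89 -0.    1.06 -0.87]
yaw 22.3 toolx [ 0.006 -0.003 -1.   ]
delta cm [ 3.97  0.07 -1.64] rot [ 0.006  0.005 -0.004] delta after rot [ 3.98  0.08 -1.62]
[312.75758046 223.92598492]
```

View pics/w14.png

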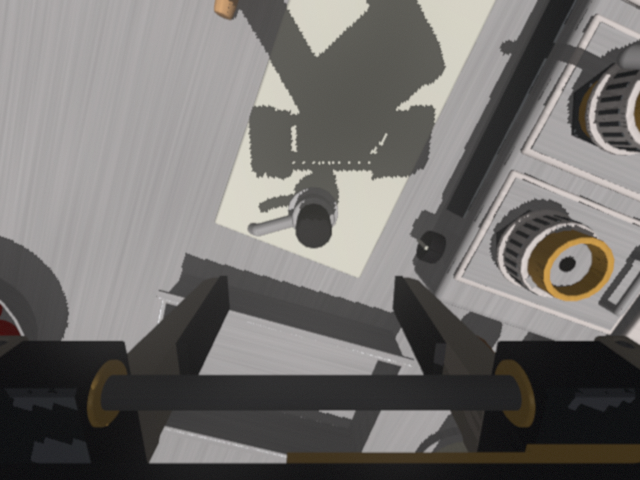

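Head 4's knob top is at about (315,230) and its spout tip at (253,229).

```bash
python3 - <<'E'
from h import *
p=shot("wrist"); k=ray(p,315,230,.116);s=ray(p,254,229,.06);print(k,s,s-k,np.degrees(np.arctan2(*(s-k)[[1,0]])))
E
python3 to.py 0.4525 -0.222 0.16 22 x;python3 -m jog '1.2 0.1 -0.6 0.006 0.005 -0.004;1.2 0 -0.6 0 0 0;1.2 0 -0.3 0 0 0;1.2 0 0 0 0 0;0 0 0 0 0 0'|sed -n 2p; python3 to.py 0.4525 -0.222 0.086 22 x;python3 - <<'E'
from h import *
p=shot("wrist","w15.png"); print(proj(p,(.4525,-.222,.116)))
E
```

```text
[ 0.4548616  -0.22271206  0.116     ] [ 0.40712318 -0.25824256  0.06      ] [-0.04773842 -0.0355305  -0.056     ] -143.34062634384867
t 28.53 pos [ 0.4575 -0.2338  0.2104] F [-0.3  1.  -0.4] op 0.0923 j [-0.48  0.19  1.89 -0.    1.06 -0.87]
yaw 22.4 toolx [ 0.007 -0.004 -1.   ]
delta cm [ 5.03 -0.04 -1.31] rot [ 0.008  0.006 -0.005] delta after rot [ 5.04 -0.02 -1.28]
ee_pos: [0.4586, -0.215, 0.1609]
t 28.95 pos [ 0.4586 -0.215   0.1609] F [-0.5 -0.8  0. ] op 0.0913 j [-0.44  0.24  1.95  0.    0.95 -0.83]
yaw 22.2 toolx [ 0.006 -0.002 -1.   ]
delta cm [ 7.49 -0.87  0.38] rot [ 0.004  0.004 -0.005] delta after rot [ 7.49 -0.83  0.42]
[299.59202156 272.32464633]
```

View pics/w15.png

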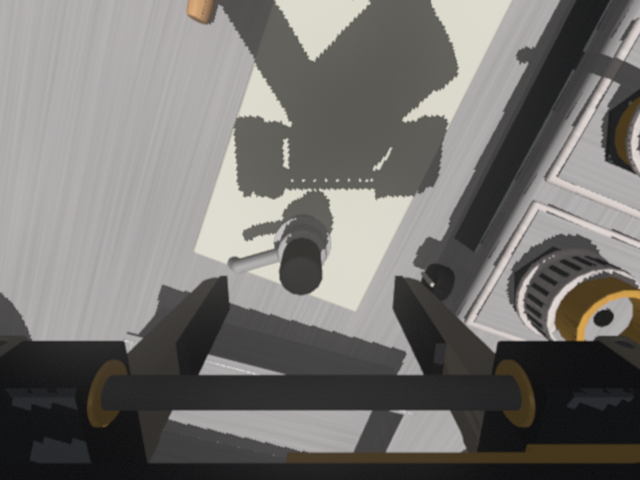

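```bash
python3 -m jog '1.6 -0.5 0.2 0.004 0.004 -0.005;1.6 -0.5 0.1 0 0 0;1.6 -0.4 0.1 0 0 -0.005;1.4 -0.3 0 0 0 -0.005;1 -0.1 0 0 0 0' -0.3 10|sed -n 2p; python3 to.py 0.453 -0.2225 0.086 22 x
```

```text
ee_pos: [0.4508, -0.225, 0.0922]
t 29.42 pos [ 0.4508 -0.225   0.0922] F [-0.6 -0.4  0.4] op 0.0609 j [-0.46  0.34  2.   -0.01  0.8  -0.84]
yaw 22.2 toolx [ 0.    -0.008 -1.   ]
delta cm [ 0.62  0.3  -0.15] rot [0.004 0.007 0.003] delta after rot [ 0.62  0.3  -0.15]
```

```bash
python3 -m jog '0.5 0.2 -0.1 0.003 0.007 0.003;0.1 0 0 0 0 0;0 0 0 0 0 0' 0.1 10|sed -n 2p; python3 to.py 0.453 -0.2225 0.086 22 x; python3 -m jog '0 0 0 0 0 0;0 0 0 0 0 0;0 0 0 0 0 0' 1 10|sed -n 2p;  python3 to.py 0.453 -0.2225 0.086 22 x
```

```text
ee_pos: [0.4532, -0.2223, 0.0852]
t 29.67 pos [ 0.4532 -0.2223  0.0852] F [-0.3 -0.8 -0.4] op 0.0426 j [-0.46  0.35  2.    0.    0.79 -0.85]
yaw 22.1 toolx [-0.     0.002 -1.   ]
delta cm [-0.08 -0.03  0.01] rot [ 0.002 -0.002 -0.   ] delta after rot [-0.08 -0.03  0.01]
ee_pos: [0.4546, -0.2224, 0.0867]
t 29.92 pos [ 0.4546 -0.2224  0.0867] F [-0.1 -0.2 -3.6] op 0.0294 j [-0.46  0.35  2.    0.    0.79 -0.85]
yaw 22.1 toolx [ 0.002  0.001 -1.   ]
delta cm [ 0.07 -0.16 -0.06] rot [ 0.002 -0.    -0.002] delta after rot [ 0.07 -0.15 -0.06]
```

```bash
python3 -m jog '0.1 0 0 0 0 0;0 0 0 0 0 0;0 0 0 0 0 0' 1 45; python3 to.py 0.6364 -0.1696 0.25 -13.5 x
```

```text
time_s: 30.17
ee_pos: [0.455, -0.2226, 0.0866]
ee_rot: [0.396, 0.586, -0.394, 0.588]
contact_force: [-0.5, 0.3, -2.6]
opening: 0.0292
t 30.17 pos [ 0.455  -0.2226  0.0866] F [-0.5  0.3 -2.6] op 0.0292 j [-0.46  0.35  2.    0.    0.79 -0.85]
yaw 22.1 toolx [ 0.003  0.    -1.   ]
delta cm [-16.28  18.85   1.93] rot [ 0.621  0.    -0.003] delta after rot [-16.34  16.4   -9.39]
```

```bash
python3 -m jog '-3.5 0 0 0 0 0;-3.5 0 0 0 0 0;-3.5 0 0 0.12 0 0;-3.5 1 -0.2 0.12 0 0;-2 2 -0.5 0.12 0 0'|sed -n 2p; python3 to.py 0.6364 -0.1696 0.25 -13.5 x; python3 -m jog '-0.3 3 -1 0.12 0 0.01;0 3 -1 0.12 0 0;0 2.5 -1.5 0 0 0;0 2.2 -2 0 0 0;0 0.5 0 0 0 0'|sed -n 2p;python3 to.py 0.6364 -0.1696 0.25 -13.5 x
```

```text
ee_pos: [0.4756, -0.2086, 0.2458]
t 30.58 pos [ 0.4756 -0.2086  0.2458] F [ 0.3  0.2 -3.8] op 0.0294 j [-0.42  0.17  1.82  0.    1.16 -0.43]
yaw 0.9 toolx [-0.013  0.007 -1.   ]
delta cm [-0.6  16.14 -3.65] rot [ 0.251 -0.006  0.014] delta after rot [-0.42 14.73 -7.54]
ee_pos: [0.6031, -0.1679, 0.2569]
t 31.00 pos [ 0.6031 -0.1679  0.2569] F [ 0.4 -1.2 -3.2] op 0.0296 j [-0.28  0.32  1.6   0.01  1.21 -0.04]
yaw -13.9 toolx [ 0.009  0.003 -1.   ]
delta cm [ 0.72  3.26 -0.64] rot [-0.008 -0.005 -0.008] delta after rot [ 0.69  3.27 -0.62]
```

```bash
python3 -m jog '0.2 1.5 -0.2 -0.008 -0.005 -0.008;0.2 1.3 0 0 0 0;0 0.5 0 0 0 0;0 0 0 0 0 0;0 0 0 0 0 0'|sed -n 2p; python3 to.py 0.6364 -0.1696 0.24 -13.5 x
```

```text
ee_pos: [0.6361, -0.1729, 0.2501]
t 31.42 pos [ 0.6361 -0.1729  0.2501] F [-0.2  0.2 -2.3] op 0.0293 j [-0.27  0.39  1.52 -0.    1.24 -0.04]
yaw -13.3 toolx [-0.006  0.001 -1.   ]
delta cm [ 1.01 -0.04 -0.33] rot [ 0.004 -0.     0.006] delta after rot [ 1.01 -0.04 -0.32]
```

```bash
python3 -m jog '0.4 -0.05 -0.3 0 0 0.006;0.4 0.05 0 0 0 0;0 0 0 0 0 0;0 0 0 0 0 0'|sed -n 2p; python3 to.py 0.6364 -0.1696 0.24 -13.5 x; python3 - <<'E'
from h import *
p=shot("wrist","w16.png"); 
E
```

```text
ee_pos: [0.6337, -0.1699, 0.2412]
t 31.75 pos [ 0.6337 -0.1699  0.2412] F [-0.2 -0.  -2.6] op 0.0293 j [-0.26  0.39  1.54 -0.    1.21 -0.03]
yaw -13.4 toolx [-0.001  0.    -1.   ]
delta cm [ 0.12  0.25 -0.09] rot [ 0.002 -0.     0.001] delta after rot [ 0.12  0.25 -0.09]
```

View pics/w16.png

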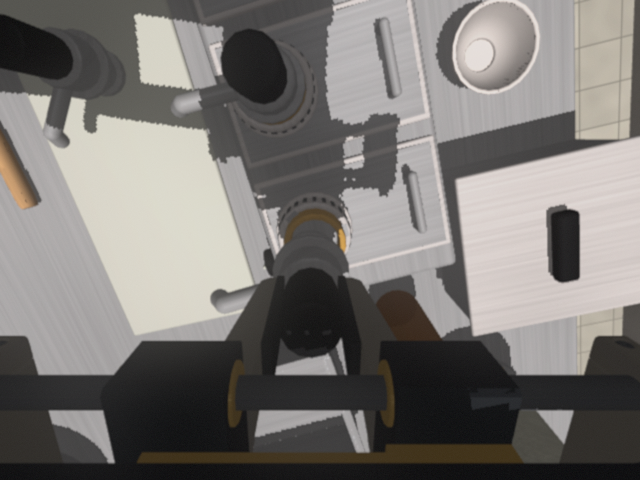

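The picture matches the computed 2.5 mm offset. I'm correcting and going down.

```bash
python3 -m jog '0 0.25 -0.1 0 0 0;0 0 0 0 0 0;0.5 0 0 0 0 0;0.5 0 0 0 0 0'|sed -n 2p; python3 to.py 0.6364 -0.1696 0.228 -13.5 x
```

```text
ee_pos: [0.6372, -0.1699, 0.2325]
t 32.13 pos [ 0.6372 -0.1699  0.2325] F [-0.5  0.1 -2.9] op 0.0293 j [-0.26  0.4   1.55 -0.    1.2  -0.03]
yaw -13.4 toolx [ 0.002 -0.001 -1.   ]
delta cm [ 0.45 -0.08 -0.01] rot [ 0.002  0.    -0.002] delta after rot [ 0.45 -0.08 -0.01]
```

```bash
python3 -m jog '0.4 -0.06 0 0 0 0;0.4 0 0 0 0 0;0.4 0 0 0 0 0'; python3 -m jog '0.4 0 0 0 0 0;0.4 0 0 0 0 0'; python3 to.py 0.6364 -0.1696 0.194 -13.5 x
```

```text
time_s: 32.38
ee_pos: [0.6367, -0.1694, 0.2189]
ee_rot: [0.555, 0.438, -0.554, 0.439]
contact_force: [0.2, 0.6, -2.0]
opening: 0.029
time_s: 32.55
ee_pos: [0.6369, -0.1692, 0.2111]
ee_rot: [0.555, 0.438, -0.554, 0.439]
contact_force: [-4.7, 1.3, 8.3]
opening: 0.0294
t 32.55 pos [ 0.6369 -0.1692  0.2111] F [-4.7  1.3  8.3] op 0.0294 j [-0.26  0.41  1.57  0.    1.16 -0.03]
yaw -13.4 toolx [ 0.002  0.    -1.   ]
delta cm [ 1.71 -0.04  0.05] rot [ 0.002 -0.001 -0.002] delta after rot [ 1.71 -0.04  0.05]
```

```bash
python3 -m jog '0.5 -0.05 0 0 0 0;0.5 0 0 0 0 0' 1 50; python3 -m jog '0.4 0 0 0 0 0;0.3 0 0 0 0 0'; python3 -m jog '0.2 0 0 0 0 0;0.2 0 0 0 0 0'; python3 to.py 0.6364 -0.1696 0.194 -13.5 x
```

```text
time_s: 32.72
ee_pos: [0.6371, -0.1688, 0.2028]
ee_rot: [0.556, 0.438, -0.554, 0.439]
contact_force: [-2.6, 3.6, 6.6]
opening: 0.0292
time_s: 32.88
ee_pos: [0.6373, -0.1684, 0.1969]
ee_rot: [0.556, 0.438, -0.553, 0.439]
contact_force: [-0.9, 0.4, 0.8]
opening: 0.0287
time_s: 33.05
ee_pos: [0.6374, -0.1685, 0.1942]
ee_rot: [0.556, 0.437, -0.553, 0.439]
contact_force: [-8.1, 3.9, 27.6]
opening: 0.0289
t 33.05 pos [ 0.6374 -0.1685  0.1942] F [-8.1  3.9 27.6] op 0.0289 j [-0.26  0.43  1.59  0.    1.12 -0.03]
yaw -13.4 toolx [ 0.006  0.001 -1.   ]
delta cm [ 0.02 -0.07  0.13] rot [ 0.002 -0.002 -0.005] delta after rot [ 0.02 -0.07  0.13]
```

```bash
python3 -m jog '0 0 0 0 0 0;0 0 0 0 0 0;0 0 0 0 0 0;0 0 0 0 0 0' -0.5 10|tail -2;python3 -m jog '-2 0 0 0 0 0;-3 0 0 0 0 0;-3 0 0 -0.11 0 0;-0.5 -2 -1 -0.11 0 0;0 -2.5 -2.5 -0.11 0 0' -1|sed -n 2p; python3 to.py 0.452 0.025 0.22 10 x;  python3 - <<'E'
from h import *
p=shot("side","s17f.png");cv2.imwrite("pics/s17.png",cv2.resize(p["frame"][130:310,205:435],None,fx=3.4,fy=3.3,interpolation=2)[:,:,::-1])
E
```

```text
contact_force: [-0.1, -0.2, -0.3]
opening: 0.054
ee_pos: [0.5956, -0.1339, 0.2792]
t 33.80 pos [ 0.5956 -0.1339  0.2792] F [-1.   1.  -0.4] op 0.0869 j [-0.22  0.28  1.61 -0.    1.25 -0.33]
yaw 5.9 toolx [ 0.005 -0.001 -1.   ]
delta cm [  5.84 -12.69 -17.29] rot [-0.072  0.002 -0.005] delta after rot [  5.92 -11.39 -18.15]
```

View pics/s17f.png

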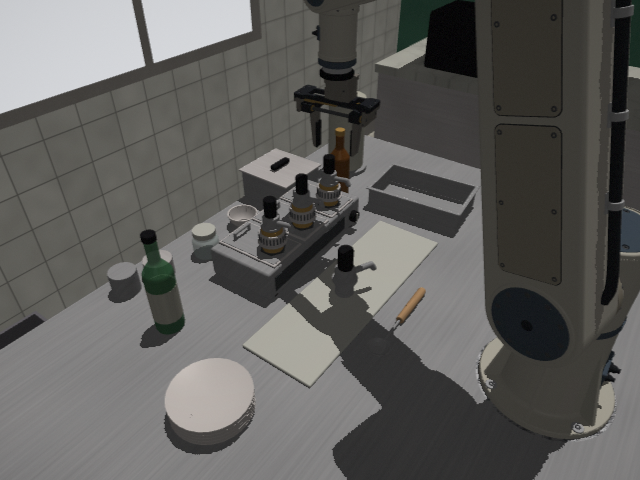

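All three heads stand in the couplers. Now the large head.

```bash
python3 -m jog '0 -2 -3 -0.07 0 0;0.5 -2.2 -3.3 0 0 0;1 -2.2 -3.3 0 0 0;1 -2.2 -3.3 0 0 0;1.5 -2 -3.2 0 0 0' -1|sed -n 2p; python3 to.py 0.452 0.025 0.19 10 x; python3 -m jog '0.5 0 -1.5 0 0 0;0 0 0 0 0 0;0 0 0 0 0 0'|sed -n 2p; python3 to.py 0.452 0.025 0.19 10 x;python3 - <<'E'
from h import *
p=shot("wrist","w18.png"); print(proj(p,(.452,.025,.138)))
E
```

```text
ee_pos: [0.4591, 0.0125, 0.2397]
t 34.27 pos [0.4591 0.0125 0.2397] F [0.7 0.4 0.1] op 0.0922 j [ 0.02  0.07  1.96 -0.    1.1  -0.16]
yaw 10.4 toolx [ 0.011  0.    -1.   ]
delta cm [ 4.96 -0.53 -1.37] rot [ 0.007  0.002 -0.011] delta after rot [ 4.97 -0.49 -1.36]
ee_pos: [0.4489, 0.0313, 0.2315]
t 34.52 pos [0.4489 0.0313 0.2315] F [-0.1  0.2 -0.5] op 0.0920 j [ 0.07  0.06  1.98  0.    1.09 -0.12]
yaw 10.6 toolx [ 0.005  0.001 -1.   ]
delta cm [4.15 0.17 0.68] rot [ 0.01  -0.    -0.005] delta after rot [4.15 0.19 0.68]
[313.68257394 251.95104615]
```

View pics/w18.png

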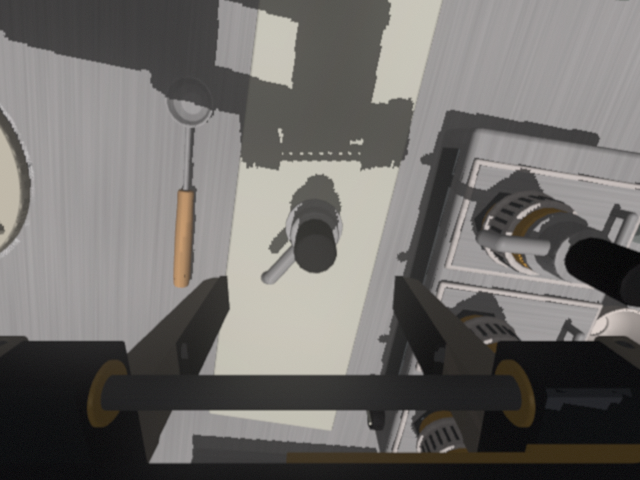

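The large knob's top is at (317,253), close to the prediction. Going down.

```bash
python3 -m jog '2 0.1 0.4 0.01 0 -0.005;2 0 0.3 0 0 -0.004;2 0 0 0 0 -0.004;1.8 -0.1 0 0 0 0;0 0 0 0 0 0'|sed -n 2p; python3 to.py 0.4535 0.0245 0.108 10 x;python3 - <<'E'
from h import *
p=shot("wrist","w19.png"); print(proj(p,(.4535,.0245,.138)))
E
```

```text
ee_pos: [0.4592, 0.0193, 0.1548]
t 34.98 pos [0.4592 0.0193 0.1548] F [-0.9 -0.6 -0.3] op 0.0920 j [ 0.04  0.18  2.04 -0.    0.92 -0.13]
yaw 9.7 toolx [ 0.002 -0.002 -1.   ]
delta cm [ 4.67 -0.48 -0.62] rot [-0.005  0.003 -0.002] delta after rot [ 4.68 -0.47 -0.61]
[304.14285076 274.61958747]
```

View pics/w19.png

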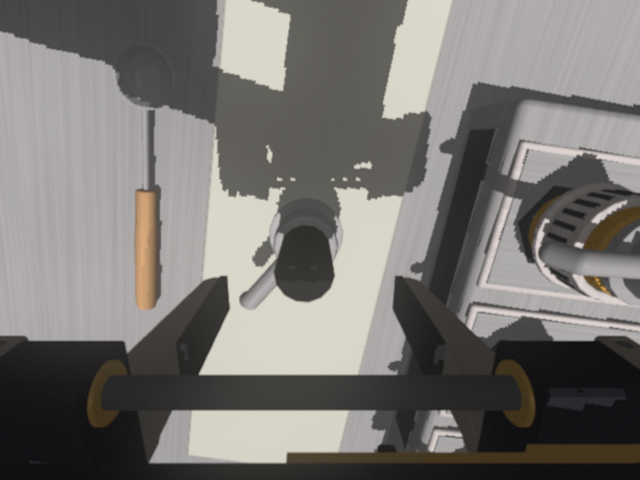

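It matches at (304,274). Descending and gripping.

```bash
python3 -m jog '1.5 -0.3 -0.4 0 0 0;1.5 -0.4 -0.2 0 0 -0.004;1.2 -0.3 0 0 0 -0.004;0.5 -0.1 0 0 0 0;0 0 0 0 0 0' -0.2 10|sed -n 2p; python3 to.py 0.4535 0.0245 0.108 10 x
```

```text
ee_pos: [0.4562, 0.0204, 0.1137]
t 35.45 pos [0.4562 0.0204 0.1137] F [-0.9  0.7  0.1] op 0.0609 j [ 0.04  0.24  2.09 -0.01  0.81 -0.12]
yaw 9.4 toolx [ 0.006 -0.004 -1.   ]
delta cm [ 0.56 -0.2  -0.45] rot [-0.01   0.005 -0.005] delta after rot [ 0.57 -0.19 -0.45]
```

```bash
python3 -m jog '0.4 -0.2 -0.4 -0.01 0.005 -0.005;0.2 -0.1 0 0 0 0;0 0 0 0 0 0' 0 10|sed -n 2p; python3 to.py 0.4535 0.0245 0.108 10 x; python3 -m jog '0 0 0 0 0 0;0 0 0 0 0 0;0 0 0 0 0 0' 1 10|sed -n 2p;  python3 -m jog '0 0 0 0 0 0;0 0 0 0 0 0' 1 40|sed -n 2,5p;python3 to.py 0.486 -0.423 0.26 -35 x; python3 - <<'E'
from h import *
p=shot("top","t20.png")
for d in ctrl.masks_of("pan",p)[:1]:
    m=d["pixels"].astype(np.uint8);r=cv2.minAreaRect(cv2.findNonZero(m));print(d["confidence"],[ray(p,*c,.065).round(3).tolist() for c in cv2.boxPoints(r)])
E
```

```text
ee_pos: [0.4551, 0.0237, 0.1099]
t 35.70 pos [0.4551 0.0237 0.1099] F [0.2 0.2 0.3] op 0.0460 j [ 0.05  0.24  2.09  0.    0.8  -0.13]
yaw 10.0 toolx [ 0.004  0.001 -1.   ]
delta cm [ 0.19 -0.15 -0.11] rot [ 0.    -0.    -0.004] delta after rot [ 0.19 -0.15 -0.11]
ee_pos: [0.4557, 0.0237, 0.1109]
ee_pos: [0.4554, 0.0237, 0.1108]
ee_rot: [0.456, 0.541, -0.453, 0.543]
contact_force: [0.1, -1.2, -1.8]
opening: 0.0352
t 36.12 pos [0.4554 0.0237 0.1108] F [ 0.1 -1.2 -1.8] op 0.0352 j [ 0.05  0.24  2.09  0.    0.81 -0.13]
yaw 10.0 toolx [ 0.004  0.001 -1.   ]
delta cm [-14.95  -4.69  44.52] rot [ 0.786 -0.002 -0.004] delta after rot [-14.92  28.13  34.84]
0.64 [[0.614, -0.312, 0.065], [0.644, -0.515, 0.065], [0.355, -0.53, 0.065], [0.328, -0.336, 0.065]]
```

View pics/t20.png

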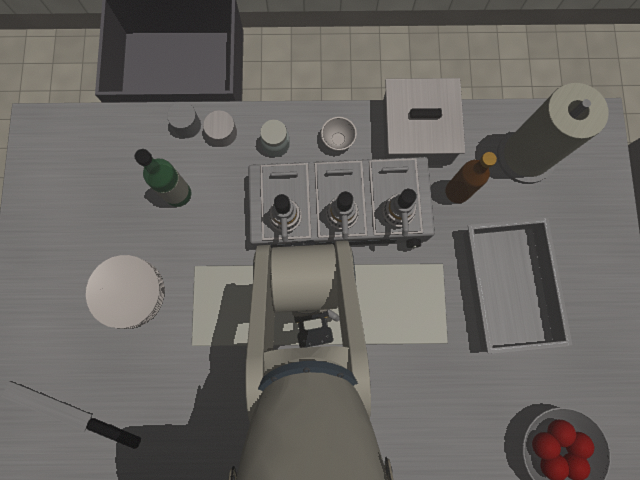

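Gripped (opening 35 mm). The three spouts point to the front, and the pan has not moved, with its corners at about (470,226), (546,220), (567,345) and (490,350). Lifting.

```bash
python3 - <<'E'
from h import *
p=shot("top")
for c in((470,226),(546,220),(567,345),(490,350)):print(ray(p,*c,.065).round(3))
E
python3 -m jog '-3.5 0 0 0 0 0;-3.5 0 0 0 0 0;-3.5 0 0 0.12 0 0;-3 0 2 0.12 0 0;-1 0 3.5 0.12 0 0'|sed -n 2,5p; python3 to.py 0.490 -0.425 0.25 -35 x
```

```text
[ 0.613 -0.333  0.065]
[ 0.625 -0.501  0.065]
[ 0.355 -0.519  0.065]
[ 0.346 -0.357  0.065]
ee_pos: [0.4503, -0.0289, 0.2573]
ee_rot: [-0.544, -0.453, 0.547, -0.448]
contact_force: [1.8, -0.7, -2.7]
opening: 0.0355
t 36.68 pos [ 0.4503 -0.0289  0.2573] F [ 1.8 -0.7 -2.7] op 0.0355 j [-0.07  0.04  1.94  0.    1.16  0.12]
yaw -10.9 toolx [-0.007  0.002 -1.   ]
delta cm [ 0.62 11.37 38.15] rot [0.421 0.001 0.007] delta after rot [ 0.73 25.97 30.17]
```

```bash
python3 -m jog '0 0.5 3.5 0.11 0 0.007;0 1 3.5 0.11 0 0;0 1.5 3.3 0.1 0 0;0 2 3 0.1 0 0;0 2.5 3 0 0 0'|sed -n 2p;  python3 to.py 0.505 -0.425 0.25 -35 x
```

```text
ee_pos: [0.4531, -0.2177, 0.263]
t 37.10 pos [ 0.4531 -0.2177  0.263 ] F [ 0.9  0.7 -4.1] op 0.0354 j [-0.45  0.12  1.85  0.    1.17  0.18]
yaw -36.3 toolx [ 0.01  -0.001 -1.   ]
delta cm [ 1.38 16.45 13.64] rot [-0.023 -0.005 -0.009] delta after rot [ 1.3  16.14 14.01]
```

```bash
python3 -m jog '0.3 2.8 2.5 -0.02 -0.005 -0.009;0.3 2.8 2.5 0 0 0;0.3 2.8 2.5 0 0 0;0.3 2.8 2.5 0 0 0;0 2.5 2 0 0 0'|sed -n 2p;  python3 -m jog '0 1 0.5 0 0 0;0 0 0 0 0 0;0 0 0 0 0 0'|sed -n 2p;  python3 to.py 0.505 -0.425 0.12 -35 x; python3 - <<'E'
from h import *
p=shot("wrist","w21.png");p=shot("top","t21.png")
E
```

```text
ee_pos: [0.4925, -0.4054, 0.2497]
ee_pos: [0.4975, -0.4224, 0.2467]
t 37.77 pos [ 0.4975 -0.4224  0.2467] F [-0.6  0.3 -3.5] op 0.0350 j [-0.71  0.38  1.54 -0.    1.22 -0.08]
yaw -35.6 toolx [-0.004  0.001 -1.   ]
delta cm [12.66  0.8  -0.25] rot [-0.011  0.002  0.003] delta after rot [12.67  0.76 -0.22]
```

View pics/w21.png

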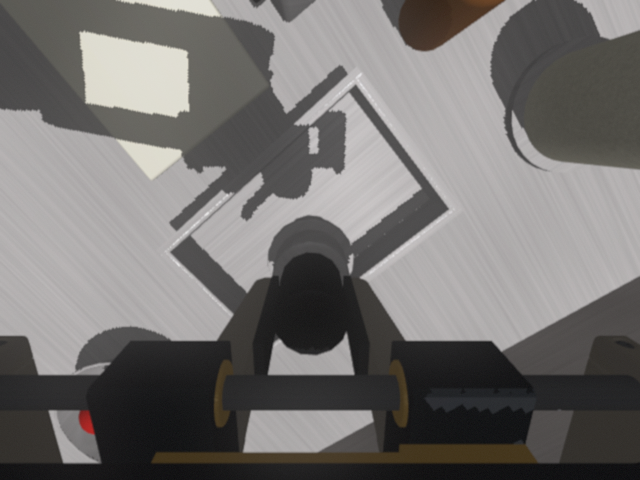

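View pics/t21.png

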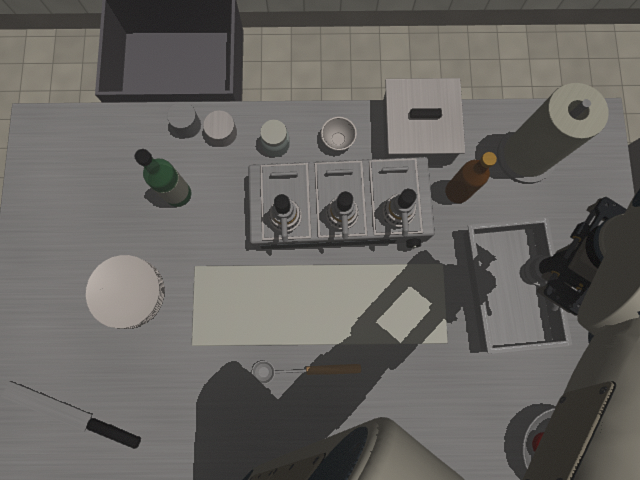

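The pan has not moved: the wrist view shows its corners at (168,250), (358,77) and (453,211). I'll check the centre against this view.

```bash
python3 - <<'E'
from h import *
p=shot("wrist")
a=[ray(p,*c,.065) for c in((168,250),(358,77),(453,211))];print(np.round(a,3),(a[0]+a[2])/2)
E
python3 -m jog '2 0.4 -0.1 0 0 0;2 0.3 0 0 0 0;2 0.1 0 0 0 0;2 0 0 0 0 0;1.5 0 0 0 0 0'|sed -n 2,5p;  python3 to.py 0.505 -0.425 0.109 -35 x
```

```text
[[ 0.35  -0.36   0.065]
 [ 0.611 -0.337  0.065]
 [ 0.622 -0.501  0.065]] [ 0.48601633 -0.43090154  0.065     ]
ee_pos: [0.5075, -0.4205, 0.1567]
ee_rot: [0.629, 0.323, -0.627, 0.328]
contact_force: [-0.1, -0.2, -4.4]
opening: 0.0355
t 38.33 pos [ 0.5075 -0.4205  0.1567] F [-0.1 -0.2 -4.4] op 0.0355 j [-0.69  0.46  1.62 -0.    1.05 -0.08]
yaw -35.2 toolx [ 0.005 -0.005 -1.   ]
delta cm [4.77 0.02 0.5 ] rot [-0.004  0.001 -0.007] delta after rot [4.77 0.05 0.51]
```

```bash
python3 -m jog '1.5 0 0.4 0 0 -0.007;1.5 0 0.1 0 0 0;1 0 0 0 0 0;0.5 0 0 0 0 0'|sed -n 2,5p;  python3 to.py 0.505 -0.425 0.108 -35 x
```

```text
ee_pos: [0.5037, -0.4204, 0.1087]
ee_rot: [-0.626, -0.327, 0.628, -0.326]
contact_force: [0.4, 0.8, -4.2]
opening: 0.0354
t 38.67 pos [ 0.5037 -0.4204  0.1087] F [ 0.4  0.8 -4.2] op 0.0354 j [-0.7   0.52  1.65 -0.    0.97 -0.09]
yaw -35.0 toolx [-0.003  0.001 -1.   ]
delta cm [0.07 0.37 0.3 ] rot [0.    0.001 0.003] delta after rot [0.07 0.37 0.3 ]
```

```bash
python3 -m jog '0.2 0 0 0 0 0;0 0 0 0 0 0'|sed -n 2,5p;  python3 -m jog '0.1 0 0 0 0 0;0 0 0 0 0 0'|sed -n 2,5p
```

```text
ee_pos: [0.5039, -0.4201, 0.1073]
ee_rot: [-0.626, -0.328, 0.628, -0.326]
contact_force: [0.4, 0.3, -2.5]
opening: 0.0354
ee_pos: [0.5046, -0.4203, 0.1076]
ee_rot: [-0.626, -0.327, 0.628, -0.327]
contact_force: [0.2, -0.1, -3.7]
opening: 0.0357
```

```bash
python3 -m jog '0.3 0 0 0 0 0;0.1 0 0 0 0 0'|sed -n 2,5p;  python3 -m jog '0.2 0 0 0 0 0;0 0 0 0 0 0'|sed -n 2,5p
```

```text
ee_pos: [0.5058, -0.4214, 0.1069]
ee_rot: [-0.627, -0.326, 0.627, -0.328]
contact_force: [-1.0, 0.6, -3.9]
opening: 0.0352
ee_pos: [0.5064, -0.422, 0.1074]
ee_rot: [0.627, 0.325, -0.627, 0.329]
contact_force: [0.5, 0.6, -4.6]
opening: 0.0354
```

```bash
python3 -m jog '0.4 -0.1 0 0 0 -0.003;0.3 0 0 0 0 0'|sed -n 2,5p;  python3 -m jog '0.2 0 0 0 0 0'|sed -n 2,5p
```

```text
ee_pos: [0.5071, -0.423, 0.1065]
ee_rot: [0.627, 0.325, -0.627, 0.329]
contact_force: [-9.9, 8.8, 31.4]
opening: 0.0356
ee_pos: [0.5069, -0.4227, 0.1066]
ee_rot: [0.627, 0.325, -0.627, 0.329]
contact_force: [-5.1, 5.1, 8.4]
opening: 0.0355
```

On the pan floor. Release and back away.

```bash
python3 -m jog '0 0 0 0 0 0;0 0 0 0 0 0;0 0 0 0 0 0;0 0 0 0 0 0' -0.4 10|tail -2; python3 -m jog '-2 0 0 0 0 0;-3 0 0 0 0 0;-3.5 0 0 0 0 0;-3.5 0 0 0 0 0;-2 0 0 0 0 0'|sed -n 2,5p; python3 -m jog '0 -3 1 0 0 0;0 -3 2 0 0 0;0 -3 2 0 0 0;0 -3 1 0 0 0;0 0 0 0 0 0'|sed -n 2,5p; python3 - <<'E'
from h import *
p=shot("side","s22.png");p=shot("top","t22.png")
p=shot("side");cv2.imwrite("pics/s22c.png",cv2.resize(p["frame"][150:300,215:375],None,fx=4,fy=3.9,interpolation=2)[:,:,::-1])
E
```

```text
contact_force: [-0.2, 0.7, -0.5]
opening: 0.06
ee_pos: [0.5045, -0.4204, 0.2444]
ee_rot: [-0.626, -0.328, 0.628, -0.326]
contact_force: [0.8, 0.2, 0.2]
opening: 0.0644
ee_pos: [0.372, -0.4025, 0.2497]
ee_rot: [0.627, 0.325, -0.626, 0.331]
contact_force: [1.1, 0.4, 0.0]
opening: 0.0642
```

View pics/s22.png

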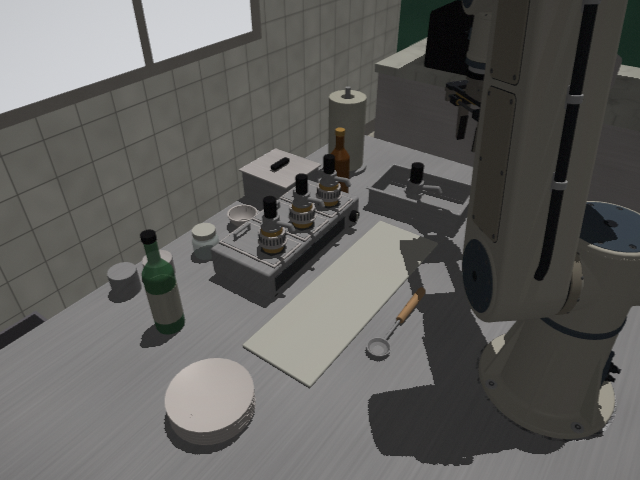

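View pics/t22.png

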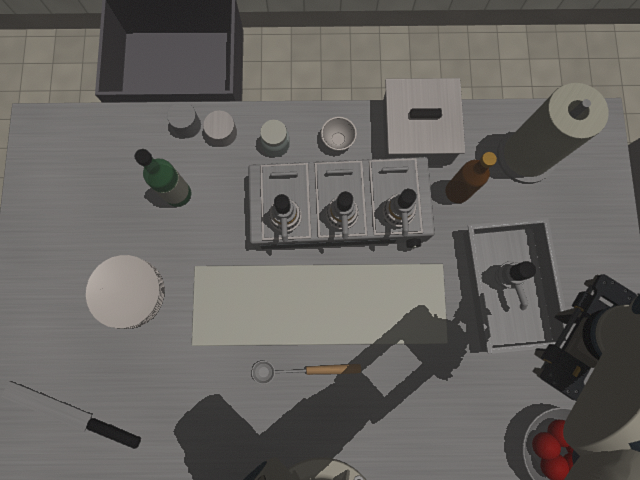

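View pics/s22c.png

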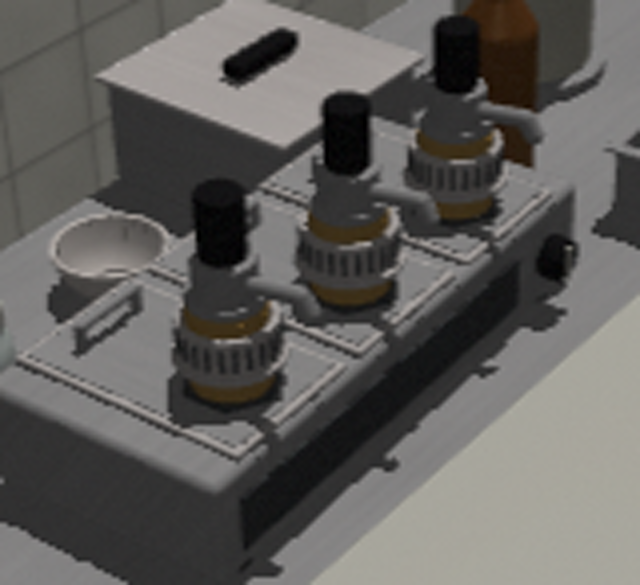

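All three heads sit in their couplers with sleeves up and spouts to the front. The large head stands in the pan and the bottles are where they were. One quick check of knob heights, then hand in.

```bash
python3 - <<'E'
from h import *
p=shot("top");q=shot("side")
for t,s in(((282,202),(220,188)),((344.5,200),(347,100)),((408,198),(457,22))):
    print(tri((p,*t),(q,215+s[0]/4,150+s[1]/3.9)))
print(ctrl.close_job())
E
```

```text
(array([0.62345489, 0.06959054, 0.23235084]), [[0.2, 0.3], [-0.3, -0.1]])
(array([ 0.62565298, -0.04735998,  0.23394357]), [[0.2, 0.4], [-0.4, -0.1]])
(array([ 0.62891816, -0.16557993,  0.23483508]), [[0.0, 0.0], [-0.0, -0.0]])
the job is handed in; nothing more can be done
None
```

The job is done and handed in. There were three medium heads, one large head and no small one.

- **Couplers:** I pulled each sleeve down to its stop and it stayed down. I then pushed a medium head fully home on each tub, and the push-back dropped at the end of each stroke before the collar seated.
- **Large head:** It stands in the pan. The pan did not move during the run.
- **Final pictures:** All three sleeves are back up, all spouts point over the front of the rail, both bottles are where they were, and the robot is clear of everything.

**Checks that were off:**
- **Knob heights:** My last camera estimate put the knob tops at about 232–235 mm, against 224–227 mm expected. The same hand-picked estimate read 6–7 mm high on the heads before I moved them. The gripper height at seating (194 mm) matched the expected value.
- **Push force:** Brief peaks of 25–42 N came through the fingers at the sleeve stops and when seating, above the suggested 10–20 N. Setting the large head down in the pan peaked at about 31 N.

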